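# Round-bottom flasks onto their cork rings

### The job

Take the four stoppered round-bottom flasks out of the tray and stand each one on the cork ring made for its size: the smallest flask on the ring with the smallest bore, and so on up to the largest. Carry them upright and lower them gently, never letting one drop or tip over; at the end every ball is seated squarely in its bore with the neck upright, and the rings lie flat on the counter.

Things in the scene. Friction and masses are not known exactly. Their poses are not given: they have to be found in the camera images.
- flask_25: The smallest of four loose clear-glass round-bottom flasks: ball 41 mm across, round neck 18 mm across ending 59 mm above the ball's centre, then a fixed white stopper, narrower than the neck, 13 mm tall. Origin: centre of the ball; z runs up the neck. Grip by the neck, 15 to 18 mm below its end. Starts upright in an opening of the tray.
- flask_50: The second smallest of four loose clear-glass round-bottom flasks: ball 51 mm across, round neck 22 mm across ending 68 mm above the ball's centre, then a fixed white stopper, narrower than the neck, 13 mm tall. Origin: centre of the ball; z runs up the neck. Grip by the neck, 15 to 18 mm below its end. Starts upright in an opening of the tray.
- flask_100: The second largest of four loose clear-glass round-bottom flasks: ball 64 mm across, round neck 26 mm across ending 80 mm above the ball's centre, then a fixed white stopper, narrower than the neck, 13 mm tall. Origin: centre of the ball; z runs up the neck. Grip by the neck, 15 to 18 mm below its end. Starts upright in an opening of the tray.
- flask_250: The largest of four loose clear-glass round-bottom flasks: ball 85 mm across, round neck 28 mm across ending 98 mm above the ball's centre, then a fixed white stopper, narrower than the neck, 13 mm tall. Origin: centre of the ball; z runs up the neck. Grip by the neck, 15 to 18 mm below its end. Starts upright in an opening of the tray.
- ring_a: The smallest of four loose cork rings lying flat on the counter: outer diameter 58 mm, bore 27 mm, height 26 mm, about 60 g. Origin at the centre of its underside, z up. The ball of the smallest flask fits it: seated squarely, the ball's centre stands 41 mm above the counter.
- ring_b: The second smallest of four loose cork rings lying flat on the counter: outer diameter 70 mm, bore 34 mm, height 26 mm, about 60 g. Origin at the centre of its underside, z up. The ball of the second smallest flask fits it: seated squarely, the ball's centre stands 45 mm above the counter.
- ring_c: The second largest of four loose cork rings lying flat on the counter: outer diameter 86 mm, bore 43 mm, height 28 mm, about 60 g. Origin at the centre of its underside, z up. The ball of the second largest flask fits it: seated squarely, the ball's centre stands 52 mm above the counter.
- ring_d: The largest of four loose cork rings lying flat on the counter: outer diameter 108 mm, bore 58 mm, height 30 mm, about 60 g. Origin at the centre of its underside, z up. The ball of the largest flask fits it: seated squarely, the ball's centre stands 61 mm above the counter.
- flask_tray: Grey plastic flask tray, 188 x 188 mm, top face 30 mm above the counter, fixed. Four equal round openings 36 mm in diameter at +-50 mm in its x and y; each holds one flask, the ball resting on the opening's edge. Origin at the centre of its underside, z up.

How it is judged:
By the outcome, as a careful person would: the job done as asked, in the order asked, and still so for the second after the job is handed in, with the robot touching nothing.
It also fails if it takes over 112 s, if anything falls off the work surface, if the arm or the gripper's body presses on something with over 40 N, if the wrist force passes 120 N, or if a joint passes its speed limit or range.

### The arm

A 6-joint arm with a two-finger parallel gripper is mounted at the origin on a cart in front of the work surface, level with it; the furniture and walls round the work are solid. World frame = base frame: x ahead of the robot, y to its left, z up, the work surface at z = 0. Lengths are in m, angles in rad, forces in N, time in s.
With the tool pointing down it reaches from about 0.25 to 0.775 m from the base axis. Payload 8.9 kg.
Tool frame: the origin (TCP) lies at the very end of the fingers, on their centre line; the grasp point (between the pads) lies 19 mm behind it; z points along the fingers, y is the line along which they close (so a half turn about z gives the same grasp; the last joint's range is limited). The gripper opens to 85 mm and grips with 20 to 120 N. Pads are 22 mm wide; open, the fingers measure 114 mm over their backs; the gripper's body (76 mm by 85 mm) begins 54 mm behind the grasp point. The pads swing forward as they close: fully open they stand 13 mm farther back than shut.
Start: joints at [-1.413, 0.291, -0.153, 1.127, 0, 1.431], TCP at [0.154, -0.502, 0.231] pointing down, gripper open.
Joint ranges: [-2.52, 2.52], [-0.91, 1.74], [-1.3, 1.37], [-1.96, 2.02], [-1.52, 1.47], [-3.14, 3.14]. Speed limits (rad/s): [2.22, 2.22, 2.79, 3.14, 3.14, 3.14].

### API

Orientations are given as a unit quaternion [x, y, z, w].
In Python, from rig import r, imaging gives the robot as it stands.
- The arm moves only by the shell command python3 -m creep 'ROWS'. ROWS is 1 to 8 rows, parted by a bar, with the numbers parted by spaces; each row has 5 numbers: the finger opening in m, then dx, dy, dz in shares of the most that a row can go, 1 being 62.5 mm, then a turn about the tool's z in units of 0.05 rad; each row shifts and turns the commanded pose from where the row before left it, along the tool's axes as they then stand; what a row does not reach is not made up. A row lasts 1/8 s, in which the tool goes at most 0.0625 m and 0.188 rad, less where a joint would pass 70% of its speed; a pose out of reach is approached as far as the arm can. The fingers move at their own pace and stop on an object; the grip force is fixed at half the most. Time passes only in rows, so rows that do not move let the fingers close. It prints the time, the measured TCP pose, the force, the opening and the grip force at its end. Input that does not fit is refused with a message, and nothing moves.
- r.sense(): the state, without advancing time (a new reading comes with each control period).
- imaging.capture(name): name is "side" or "top"; returns a dict with "color" (384x512x3 uint8, blue, green, red), "range_z" (384x512 float32, m along the optical axis (not along the pixel's ray), 0 where there is no reading), "fx", "fy", "cx", "cy" (pixels), "distortion" ([k1, k2, p1, p2, k3] as OpenCV has them; the pictures are not rectified), "R" (3x3) and "t" (3): a world point X has camera coordinates R X + t. Camera axes: x right, y down, z forward; pixel columns grow to the right and rows downward; lengths in m; the calibration is good to about 2 mm. A picture is of the moment at which its call begins.
- r.finish_job(): hands the job in; it is judged then, once.
The state is a dict: "time_s": time; "joint_pos": joint angles; "dq": joint speeds; "joint_torque": joint torques, N m; "ee_pos": TCP position; "ee_rot": TCP orientation; "contact_force": force on the tool from outside, world axes, zero at the start; "torque": the same for the moment, N m; "opening": finger opening in m; "finger_force": force on a finger pad.
Only numpy, scipy, OpenCV 4.12 (cv2) and the standard library are available. Lean on these libraries where they do the work, as an engineer would, in place of code of your own. Each camera call takes 0.05 s, during which the arm holds its last target. There are 200 camera calls.

## Working session

There is one attempt and no reset: what is moved stays moved. The work goes in short steps, Python scripts to look and compute and a shell command to move; the robot and the scene stay as the last step left them, time stands still between calls to the robot, and variables do not carry over. Pictures are saved under pics/ and viewed, at most 14 in all, crops included, and the job is handed in when it is done.

```bash
mkdir -p pics; ls
python3 - <<'E'
from rig import r, imaging
import cv2,numpy as np
s=r.sense();print({k:np.round(v,4).tolist() for k,v in s.items()})
for n in("side","top"):
    c=imaging.capture(n);np.savez(f"{n}0.npz",**c);cv2.imwrite(f"pics/{n}0.png",c["color"])
    R=np.array(c["R"]);print(n,-R.T@np.array(c["t"]),R.round(3).tolist(),c["fx"],c["cx"],c["cy"],c["distortion"])
E
```

```text
pics
{'time_s': 0.0, 'joint_pos': [-1.4133, 0.2913, -0.1541, 1.1267, 0.0, 1.4315], 'dq': [-0.0015, -0.0015, 0.0007, 0.0024, 0.0004, 0.0009], 'joint_torque': [0.0012, -53.7144, 33.1374, 0.016, 0.0, -0.0], 'ee_pos': [0.1535, -0.5016, 0.2307], 'ee_rot': [0.989, 0.1479, 0.0, -0.0006], 'contact_force': [0.7011, 0.7988, -0.205], 'torque': [0.0374, -0.0301, -0.0063], 'finger_force': 0.0, 'opening': 0.0855}
side [0.23835232 0.89083363 0.53112113] [[-0.956, -0.294, 0.006], [-0.13, 0.404, -0.906], [0.264, -0.866, -0.424]] 448.9956551340229 260.39134842815355 195.29411825776305 [-0.04021388  0.          0.          0.          0.        ]
top [0.39599672 0.00233208 0.92149745] [[-0.026, -1.0, -0.011], [-0.99, 0.027, -0.135], [0.136, 0.008, -0.991]] 352.47870139083454 258.8489465045354 193.75567662195152 [-0.11137682  0.          0.          0.          0.        ]
```

View pics/top0.png

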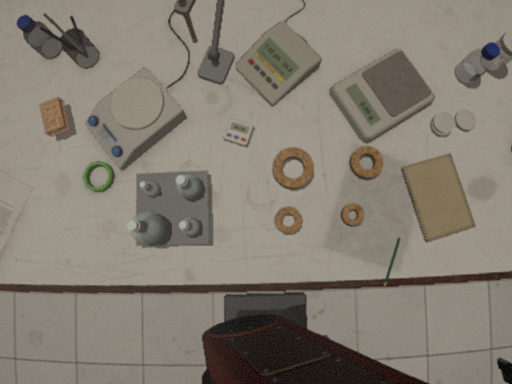

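View pics/side0.png

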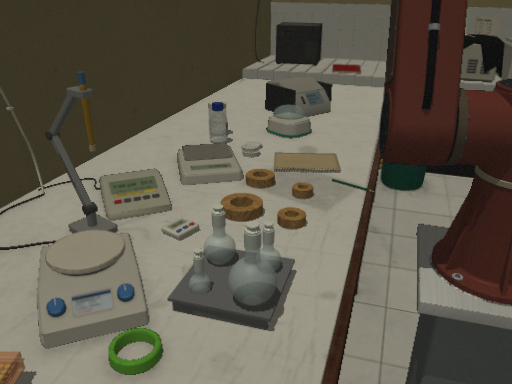

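The top view shows the tray at (175,208). The flasks in it are 250 (150,228), 100 (188,186), 25 (148,187) and 50 (188,227). The rings are d (293,168), c (366,162), b (288,220) and a (352,214). The side view agrees with this, and nothing blocks the path between them.

```bash
cat > m.py <<'E'
import numpy as np,cv2
def load(n): return dict(np.load(n+".npz"))
def K(c): return np.array([[c["fx"],0,c["cx"]],[0,c["fy"],c["cy"]],[0,0,1]])
def ray(c,uv):
    p=cv2.undistortPoints(np.float64(uv).reshape(-1,1,2),K(c),np.float64(c["distortion"])).reshape(-1,2)
    return -c["R"].T@c["t"],np.c_[p,np.ones(len(p))]@c["R"]
def plane(c,uv,z):
    o,d=ray(c,uv);return o+d*((z-o[2])/d[:,2])[:,None]
def proj(c,X): return cv2.projectPoints(np.float64(X).reshape(-1,1,3),cv2.Rodrigues(c["R"])[0],c["t"],K(c),c["distortion"])[0].reshape(-1,2)
def tri(c1,u1,c2,u2):
    o1,d1=ray(c1,u1);o2,d2=ray(c2,u2);d1,d2=d1[0],d2[0]
    s=np.linalg.lstsq(np.c_[d1,-d2],o2-o1,rcond=None)[0]
    a,b=o1+s[0]*d1,o2+s[1]*d2;return (a+b)/2,np.linalg.norm(a-b)
def rings(c,zs=.028):
    h=cv2.cvtColor(c["color"],cv2.COLOR_BGR2HSV)
    m=cv2.inRange(h,(5,80,60),(20,255,255))
    cs,hi=cv2.findContours(m,cv2.RETR_CCOMP,cv2.CHAIN_APPROX_NONE)
    out=[]
    for i,k in enumerate(cs):
        if hi[0,i,3]>=0 and len(k)>12:
            P=[]
            for kk in(k,cs[hi[0,i,3]]):
                p=plane(c,kk[:,0].astype(float),zs)[:,:2]
                (x,y),rad=cv2.minEnclosingCircle(p.astype(np.float32));ctr=cv2.fitEllipse(p.astype(np.float32));P.append((np.round(ctr[0],4),np.round(ctr[1],4)))
            out.append((np.round(k[:,0].mean(0)),P))
    return out
E
python3 - <<'E'
from m import *
t,s=load("top0"),load("side0")
for n,c in(("top",t),("side",s)):
    for q in rings(c): print(n,q)
# tray top face
h=cv2.cvtColor(t["color"],cv2.COLOR_BGR2HSV)
z=t["range_z"]
v,u=np.mgrid[0:384,0:512];uv=np.c_[u.ravel(),v.ravel()].astype(float)
o,d=ray(t,uv);X=(o+d*z.ravel()[:,None])
ok=(z.ravel()>0)&(X[:,0]>.2)&(X[:,0]<.55)&(X[:,1]>.08)&(X[:,1]<.36)&(X[:,2]>.02)&(X[:,2]<.2)
m=ok.reshape(384,512).astype(np.uint8);n,l,st,_=cv2.connectedComponentsWithStats(m)
i=1+st[1:,4].argmax();print(st[i])
sel=(l==i).ravel()&(abs(X[:,2]-.03)<.006)
print("tray z",np.median(X[sel,2]),cv2.minAreaRect(X[sel,:2].astype(np.float32)))
for c,nm,box in((t,"top",(120,160,225,255)),(s,"side",(160,195,310,320))):
    x0,y0,x1,y1=box
    cv2.imwrite(f"pics/crop_{nm}.png",cv2.resize(c["color"][y0:y1,x0:x1],None,fx=5,fy=5,interpolation=cv2.INTER_CUBIC)[:600,:800])
E
```

```text
top (array([176., 289.]), [(array([0.2826, 0.224 ]), array([0.0099, 0.0185])), (array([0.2839, 0.1703]), array([0.014 , 0.3769]))])
top (array([288., 220.]), [(array([ 0.4493, -0.0627]), array([0.0359, 0.0364])), (array([ 0.4499, -0.0629]), array([0.0654, 0.0658]))])
top (array([352., 214.]), [(array([ 0.4591, -0.2278]), array([0.0267, 0.0284])), (array([ 0.459 , -0.2279]), array([0.0548, 0.0574]))])
top (array([438., 233.]), [(array([ 0.403 , -0.4529]), array([0.0095, 0.0179])), (array([ 0.4992, -0.4611]), array([0.1583, 0.2382]))])
top (array([423., 191.]), [(array([ 0.513 , -0.4208]), array([0.0083, 0.0167])), (array([ 0.4992, -0.4611]), array([0.1583, 0.2382]))])
top (array([454., 189.]), [(array([ 0.5165, -0.5066]), array([0.0139, 0.0278])), (array([ 0.4992, -0.4611]), array([0.1583, 0.2382]))])
top (array([450., 173.]), [(array([ 0.5616, -0.5001]), array([0.0124, 0.0161])), (array([ 0.4992, -0.4611]), array([0.1583, 0.2382]))])
top (array([423., 170.]), [(array([ 0.5711, -0.4258]), array([0.0099, 0.0174])), (array([ 0.4992, -0.4611]), array([0.1583, 0.2382]))])
top (array([436.
[... 2051 characters left out ...]
101.]), [(array([ 1.6681, -0.8997]), array([0.0299, 0.1226])), (array([ 1.4957, -0.6805]), array([0.034 , 0.7592]))])
side (array([417.,  72.]), [(array([ 0.1351, -2.2831]), array([0.0235, 0.2073])), (array([ -0.4541, -13.537 ]), array([ 3.2002, 23.9427]))])
side (array([420.,  68.]), [(array([ 0.111 , -2.4553]), array([0.0248, 0.2581])), (array([ -0.4541, -13.537 ]), array([ 3.2002, 23.9427]))])
side (array([443.,  25.]), [(array([-0.3164, -7.0278]), array([0.0458, 1.7384])), (array([ -0.4541, -13.537 ]), array([ 3.2002, 23.9427]))])
[ 127  175   83   71 4734]
tray z 0.032057484277659254 ((0.4723632335662842, 0.2327258288860321), (0.1571064591407776, 0.1893462985754013), 0.9290482997894287)
```

View pics/crop_top.png

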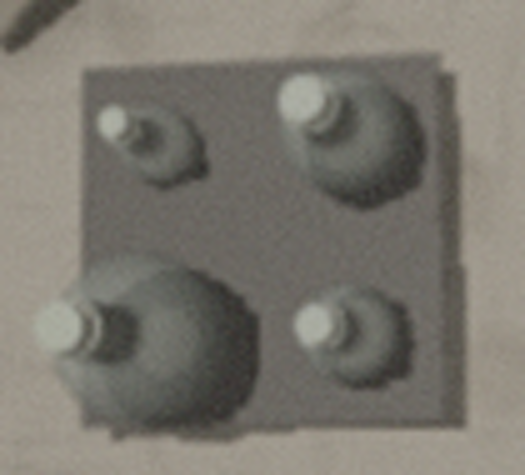

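View pics/crop_side.png

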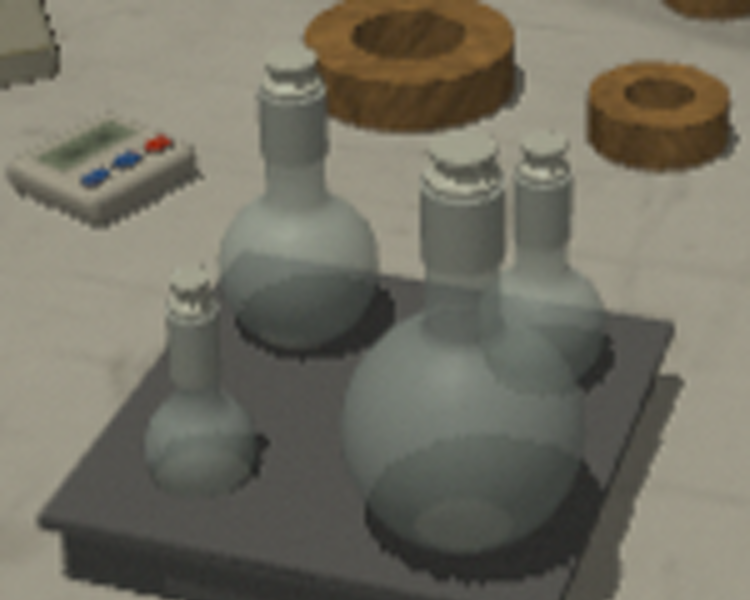

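The top crop shows the stopper centres (crop px) at 25 (113,123), 100 (303,100), 50 (317,325) and 250 (60,328), with tray top-face corners near (84,70), (441,57) and (84,425). The side crop shows all four flasks upright, with stopper tops at (193,277), (292,65), (545,147) and (464,150).

Run:
```python
from m import *
t,s=load("top0"),load("side0")
f=lambda a,o:(np.array(a,float)-2)/5+o
T={"25":(113,123),"50":(317,325),"100":(303,100),"250":(60,328)}
S={"25":(193,277),"50":(545,147),"100":(292,65),"250":(464,150)}
zt={"25":.0988,"50":.116,"100":.1365,"250":.1665}
for k in T:
    u,v=f(T[k],(120,160)),f(S[k],(160,195))
    print(k,"tri",tri(t,u,s,v),"top",plane(t,u,zt[k]+.013).round(4),"side",plane(s,v,zt[k]+.013).round(4))
print(plane(t,f([(84,70),(441,57),(443,423),(84,425)],(120,160)),.03).round(4))
print(plane(s,f([(42,520),(672,325)],(160,195)),.03).round(4))
for z,nm in((.026,"ab"),(.028,"c"),(.03,"d")):
  for n,c in(("top",t),("side",s)):
    for q in rings(c,z):
      a=q[1][1][1]
      if .045<a[0]<.12 and a[1]/a[0]<1.2 and q[1][0][1][0]>.02: print(nm,n,q[1])
g=s["color"];print(g[206,242],g[218,290],g[178,260],g[190,302], cv2.cvtColor(g,cv2.COLOR_BGR2HSV)[[206,200,218],[242,225,280]])
```

```text
25 tri (array([0.53673402, 0.28356179, 0.11213552]), np.float64(0.0008650852221020968)) top [[0.5372 0.2838 0.1118]] side [[0.5365 0.2831 0.1118]]
50 tri (array([0.43849271, 0.18199213, 0.12708037]), np.float64(0.0009011668057165746)) top [[0.4388 0.1817 0.129 ]] side [[0.4371 0.1853 0.129 ]]
100 tri (array([0.53849909, 0.18405458, 0.14707162]), np.float64(0.0010204644425729447)) top [[0.5385 0.1836 0.1495]] side [[0.536  0.1886 0.1495]]
250 tri (array([0.43708976, 0.28243773, 0.17867971]), np.float64(9.647634979105872e-05)) top [[0.4371 0.2821 0.1795]] side [[0.4366 0.2839 0.1795]]
[[0.5801 0.3286 0.03  ]
 [0.5811 0.1396 0.03  ]
 [0.3934 0.14   0.03  ]
 [0.3956 0.3251 0.03  ]]
[[0.5791 0.3285 0.03  ]
 [0.3957 0.1393 0.03  ]]
ab top [(array([ 0.4494, -0.0628]), array([0.036 , 0.0365])), (array([ 0.45 , -0.063]), array([0.0655, 0.066 ]))]
ab top [(array([ 0.4593, -0.2283]), array([0.0268, 0.0285])), (array([ 0.4591, -0.2284]), array([0.0549, 0.0575]))]
ab top [(array([ 0.5839, -0.0799]), array([0.0582, 0.0603])), (array([ 0.5849, -0.0803]), array([0.1037, 0.1061]))]
ab top [(array([ 0
[... 414 characters left out ...]
), array([0.1035, 0.1059]))]
c top [(array([ 0.595 , -0.2731]), array([0.0415, 0.0429])), (array([ 0.595 , -0.2733]), array([0.0828, 0.0871]))]
d top [(array([ 0.4492, -0.0625]), array([0.0359, 0.0363])), (array([ 0.4497, -0.0627]), array([0.0652, 0.0657]))]
d top [(array([ 0.459 , -0.2273]), array([0.0266, 0.0284])), (array([ 0.4588, -0.2274]), array([0.0546, 0.0573]))]
d top [(array([ 0.5831, -0.0795]), array([0.058, 0.06 ])), (array([ 0.584 , -0.0799]), array([0.1032, 0.1056]))]
d top [(array([ 0.5946, -0.2725]), array([0.0414, 0.0428])), (array([ 0.5946, -0.2727]), array([0.0826, 0.0869]))]
[37 67 90] [ 51  95 128] [ 48  90 120] [ 48  86 117] [[ 17 150  90]
 [ 17 148 117]
 [ 18 142  79]]
```

Units first: shifts go in shares of 62.5 mm and turns go in units of 0.05 rad. So -0.01 m is -0.16, -0.1875 rad is -3.75.

```bash
python3 -m creep '0.05 0 0 -0.16 -3.75 | 0.05 0 0 -0.16 -3.75 | 0.05 0 0 -0.16 -3.75 | 0.05 0 0 -0.16 -3.75 | 0.05 0 0 0 -3.75 | 0.05 0 0 0 -3.75 | 0.05 0 0 0 -3.75 | 0.05 0 0 0 -3.75'
python3 -m creep '0.05 0 0 0 -3.75 | 0.05 0 0 0 -3.75 | 0.05 0 0 0 -3.75 | 0.05 0 0 0 0'
cat > go.py <<'E'
import sys,numpy as np
from rig import r
from scipy.spatial.transform import Rotation as Q
s=r.sense();R=Q.from_quat(s["ee_rot"]).as_matrix();p=np.array(s["ee_pos"])
print("t",round(s["time_s"],2),"pos",p.round(4),"yaw",np.arctan2(R[1,0],R[0,0]).round(4),"tilt",R[:,2].round(4),"open",round(s["opening"],4),"ff",round(s["finger_force"],1),"F",np.round(s["contact_force"],1),"j6",round(s["joint_pos"][5],2))
if len(sys.argv)>1: 
    d=R.T@(np.array([float(a) for a in sys.argv[1:4]])-p);print("tool d",d.round(4))
E
python3 go.py .537 .2835 .27
```

```text
time_s: 1.1
ee_pos: [0.1535, -0.5018, 0.2709]
ee_rot: [0.62, 0.784, 0.0, -0.0]
contact_force: [0.3, -0.6, -0.3]
opening: 0.0499
finger_force: 0.0
time_s: 1.6
ee_pos: [0.1535, -0.5019, 0.271]
ee_rot: [0.382, 0.924, 0.0, -0.0]
contact_force: [-0.3, -0.1, 0.7]
opening: 0.0504
finger_force: 0.0
t 1.6 pos [ 0.1535 -0.5019  0.271 ] yaw 2.358 tilt [-1.e-04  6.e-04 -1.e+00] open 0.0504 ff 0.0 F [-0.3 -0.1  0.7] j6 -0.63
tool d [0.2827 0.827  0.0015]
```

```bash
python3 -m creep '0.05 0.224 0.656 0 0 | 0.05 0.224 0.656 0 0 | 0.05 0.224 0.656 0 0 | 0.05 0.224 0.656 0 0 | 0.05 0.224 0.656 0 0 | 0.05 0.224 0.656 0 0 | 0.05 0.224 0.656 0 0 | 0.05 0.224 0.656 0 0' >/dev/null
python3 -m creep '0.05 0.224 0.656 0 0 | 0.05 0.224 0.656 0 0 | 0.05 0.224 0.656 0 0 | 0.05 0.224 0.656 0 0 | 0.05 0.224 0.656 0 0 | 0.05 0.224 0.656 0 0 | 0.05 0.224 0.656 0 0 | 0.05 0.224 0.656 0 0' >/dev/null
python3 -m creep '0.05 0.224 0.656 0 0 | 0.05 0.224 0.656 0 0 | 0.05 0.224 0.656 0 0 | 0.05 0.16 0.432 0 0 | 0.05 0 0 0 0' >/dev/null
python3 go.py .537 .2835 .063
```

```text
t 4.22 pos [0.5261 0.2656 0.2705] yaw 2.3569 tilt [-8.e-04 -1.e-04 -1.e+00] open 0.0501 ff 0.0 F [ 0.2 -0.4 -0.4] j6 1.13
tool d [0.0048 0.0205 0.2074]
```

In the tool's units: 0.03 m is 0.48, 0.035 m is 0.56.

```bash
python3 -m creep '0.045 0.08 0.328 0.32 0 | 0.045 0 0 0.56 0 | 0.045 0 0 0.56 0 | 0.045 0 0 0.48 0 | 0.045 0 0 0 0' ; python3 go.py .537 .2835 .0625
python3 - <<'E'
from rig import imaging
import cv2,numpy as np
for n in("side","top"):
    c=imaging.capture(n);np.savez(f"{n}1.npz",**c)
    x0,y0,w,h=(140,140,160,120) if n=="side" else (90,140,160,120)
    cv2.imwrite(f"pics/{n}1.png",cv2.resize(c["color"][y0:y0+h,x0:x0+w],None,fx=5,fy=5,interpolation=cv2.INTER_CUBIC))
E
```

```text
time_s: 4.85
ee_pos: [0.535, 0.2808, 0.1495]
ee_rot: [0.383, 0.924, -0.002, -0.002]
contact_force: [-1.1, -0.8, 0.3]
opening: 0.0451
finger_force: 0.0
t 4.85 pos [0.535  0.2808 0.1495] yaw 2.3561 tilt [-0.0044 -0.0018 -1.    ] open 0.0451 ff 0.0 F [-1.1 -0.8  0.3] j6 1.15
tool d [0.0003 0.0037 0.0869]
```

View pics/side1.png

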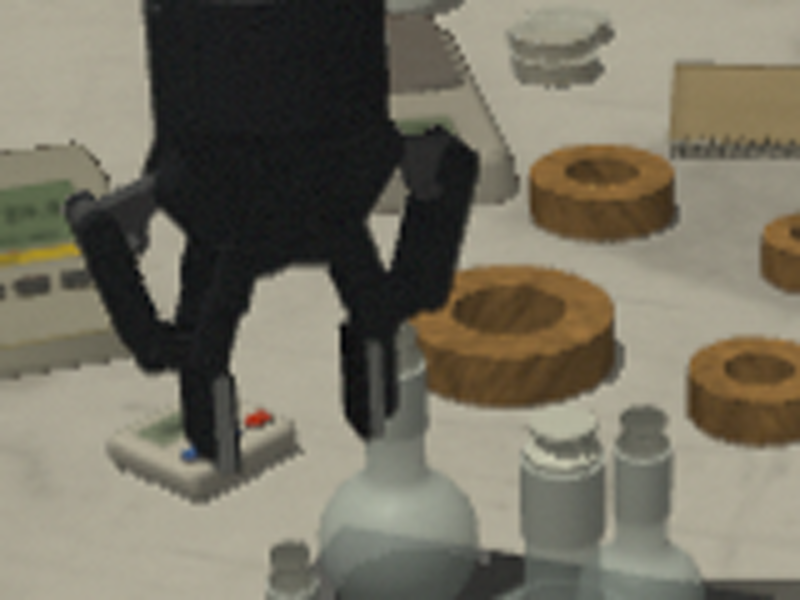

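The gripper stands over flask_25, fingertips at (225,470) and (370,435) either side of the axis, with the stopper below at (290,560). It is clear of flask_100.

```bash
python3 go.py .537 .2835 .0625; python3 -m creep '0.045 0 0 0.448 0 | 0.045 0 0 0.448 0 | 0.045 0 0 0.32 0 | 0.045 0 0 0 0 | 0.045 0 0 0 0' >/dev/null; python3 go.py .537 .2835 .0625
```

```text
t 4.95 pos [0.537  0.2818 0.1523] yaw 2.3573 tilt [ 5.e-04  1.e-04 -1.e+00] open 0.0453 ff 0.0 F [ 1.1  0.6 -0.1] j6 1.15
tool d [0.0012 0.0011 0.0898]
t 5.58 pos [0.538  0.2826 0.0771] yaw 2.3588 tilt [ 2.3e-03  8.0e-04 -1.0e+00] open 0.0451 ff 0.0 F [-0.4 -0.3 -0.6] j6 1.15
tool d [ 0.0013 -0.0001  0.0146]
```

In the tool's units: 0.0145 m is 0.232, 0.001 m is 0.016.

```bash
python3 -m creep '0.045 0.016 0 0.232 0 | 0.045 0 0 0 0 | 0.045 0 0 0 0' >/dev/null; python3 go.py .537 .2835 .0625; python3 -m creep '0.03 0 0 0 0 | 0.022 0 0 0 0 | 0.02 0 0 0 0 | 0.018 0 0 0 0 | 0.01 0 0 0 0 | 0.01 0 0 0 0 | 0.01 0 0 0 0'; python3 go.py .537 .2835 .0625
```

```text
t 5.95 pos [0.5361 0.283  0.0608] yaw 2.3593 tilt [-2.e-04 -1.e-04 -1.e+00] open 0.0446 ff 0.0 F [ 0.1 -0.2  0.5] j6 1.15
tool d [-0.0003  0.001  -0.0017]
time_s: 6.82
ee_pos: [0.5367, 0.2834, 0.0611]
ee_rot: [0.381, 0.924, 0.001, 0.0]
contact_force: [2.9, 3.6, 1.1]
opening: 0.0168
finger_force: 58.2
t 6.83 pos [0.5367 0.2834 0.0611] yaw 2.3593 tilt [ 1.1e-03  8.0e-04 -1.0e+00] open 0.0168 ff 58.2 F [2.9 3.6 1.1] j6 1.15
tool d [-0.0001  0.0003 -0.0014]
```

In the tool's units: -0.025 m is -0.4, -0.03 m is -0.48.

```bash
python3 -m creep '0.01 0 0 -0.08 0 | 0.01 0 0 -0.24 0 | 0.01 0 0 -0.4 0 | 0.01 0 0 -0.48 0 | 0.01 0 0 -0.48 0 | 0.01 0 0 -0.48 0 | 0.01 0 0 -0.32 0 | 0.01 0 0 -0.16 0' >/dev/null;  python3 go.py .459 -.228 .225
```

```text
t 7.83 pos [0.5362 0.2828 0.2276] yaw 2.3592 tilt [ 1.2e-03  1.0e-04 -1.0e+00] open 0.0164 ff 58.3 F [-0.4 -0.4 -0.7] j6 1.15
tool d [-0.3054 -0.4167  0.0024]
```

In the tool's units: -0.026 m is -0.416, -0.019 m is -0.304.

```bash
python3 -m creep '0.01 -0.152 -0.208 0 0 | 0.01 -0.304 -0.416 0 0 | 0.01 -0.304 -0.416 0 0 | 0.01 -0.304 -0.416 0 0 | 0.01 -0.304 -0.416 0 0 | 0.01 -0.304 -0.416 0 0 | 0.01 -0.304 -0.416 0 0 | 0.01 -0.304 -0.416 0 0' >/dev/null
python3 -m creep '0.01 -0.304 -0.416 0 0 | 0.01 -0.304 -0.416 0 0 | 0.01 -0.304 -0.416 0 0 | 0.01 -0.304 -0.416 0 0 | 0.01 -0.304 -0.416 0 0 | 0.01 -0.304 -0.416 0 0 | 0.01 -0.304 -0.416 0 0 | 0.01 -0.152 -0.208 0 0' >/dev/null
python3 -m creep '0.01 -0.08 -0.096 0 0 | 0.01 0 0 0 0 | 0.01 0 0 0 0' >/dev/null; python3 go.py .459 -.228 .0625
```

```text
t 10.2 pos [ 0.4627 -0.2015  0.2258] yaw 2.3601 tilt [-2.e-04  3.e-04 -1.e+00] open 0.0164 ff 58.4 F [-0.5  0.4 -0.8] j6 0.23
tool d [-0.0161 -0.0214  0.1632]
```

In the tool's units: 0.03 m is 0.48, 0.02 m is 0.32.

```bash
python3 -m creep '0.01 -0.128 -0.176 0 0 | 0.01 -0.128 -0.168 0.16 0 | 0.01 0 0 0.48 0 | 0.01 0 0 0.48 0 | 0.01 0 0 0.48 0 | 0.01 0 0 0.32 0 | 0.01 0 0 0.16 0 | 0.01 0 0 0 0' >/dev/null; python3 -m creep '0.01 0 0 0 0 | 0.01 0 0 0 0'>/dev/null; python3 go.py .459 -.228 .0625
python3 - <<'E'
from rig import imaging
import cv2,numpy as np
for n in("side","top"):
    c=imaging.capture(n);np.savez(f"{n}2.npz",**c)
    x0,y0,w,h=(250,120,100,75) if n=="side" else (90,140,160,120)
    cv2.imwrite(f"pics/{n}2.png",cv2.resize(c["color"][y0:y0+h,x0:x0+w],None,fx=7,fy=7,interpolation=cv2.INTER_CUBIC))
E
```

```text
t 11.45 pos [ 0.4594 -0.2292  0.0965] yaw 2.3593 tilt [ 1.1e-03 -8.0e-04 -1.0e+00] open 0.0166 ff 58.4 F [-0.6 -0.6  0.5] j6 0.18
tool d [0.0012 0.0006 0.034 ]
```

View pics/side2.png

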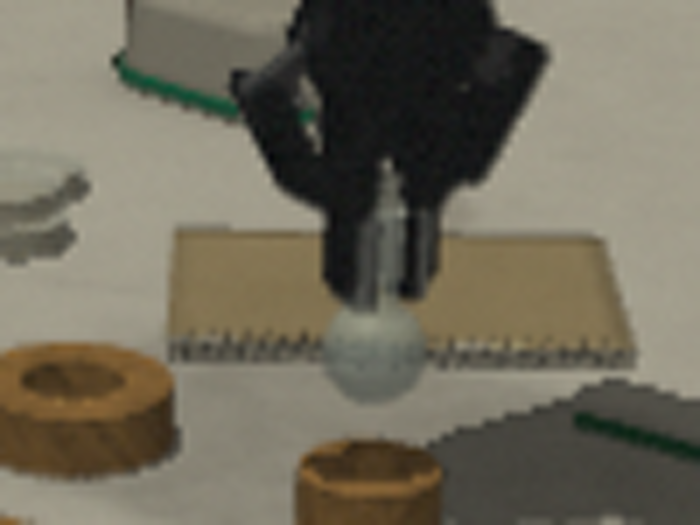

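The flask is held upright, ball centre at crop (375,352), above ring_a whose top face centres near (369,466).

Run:
```python
from m import *
s=load("side2")
for P in([.4594,-.2292,.0752],[.459,-.228,.026]): print((proj(s,P)-[250,120])*7+3)
# ring mask side: top face of a
h=cv2.cvtColor(s["color"],cv2.COLOR_BGR2HSV)
m=cv2.inRange(h,(5,80,60),(20,255,255));n,l,st,c=cv2.connectedComponentsWithStats(m)
for i in range(1,n):
    if 100<st[i,4]<2000 and 280<c[i][0]<325: print(st[i],c[i])
```

```text
[[372.71706818 354.4263763 ]]
[[367.41175211 471.2820293 ]]
[291  27  18  11 104] [298.68269231  32.13461538]
[274 153  22  15 126] [283.41269841 158.91269841]
[292 183  21  16 294] [302.10544218 190.3537415 ]
[278 207  28  22 524] [291.22709924 217.63358779]
```

```bash
python3 -m creep '0.01 0.016 0.016 0.16 0 | 0.01 0 0 0.128 0 | 0.01 0 0 0.08 0 | 0.01 0 0 0.048 0 | 0.01 0 0 0.032 0 | 0.01 0 0 0 0 | 0.01 0 0 0 0' >/dev/null; python3 go.py .459 -.228 .0625;  python3 -m creep '0.01 0 0 0.032 0 | 0.01 0 0 0.016 0 | 0.01 0 0 0 0' >/dev/null; python3 go.py .459 -.228 .0625
```

```text
t 12.43 pos [ 0.459  -0.2275  0.068 ] yaw 2.3593 tilt [ 3.e-04 -2.e-04 -1.e+00] open 0.0165 ff 58.4 F [ 0.4 -0.7 -0.6] j6 0.18
tool d [-0.0003 -0.0003  0.0055]
t 12.8 pos [ 0.4589 -0.2275  0.0648] yaw 2.3593 tilt [-0. -0. -1.] open 0.0167 ff 58.4 F [-0.5 -1.2  0.4] j6 0.18
tool d [-0.0005 -0.0003  0.0023]
```

```bash
for i in 1 2 3; do :; done; python3 -m creep '0.01 0 0 0.016 0 | 0.01 0 0 0 0 | 0.01 0 0 0 0' >/dev/null; python3 go.py; python3 -m creep '0.01 0 0 0.016 0 | 0.01 0 0 0 0 | 0.01 0 0 0 0' >/dev/null; python3 go.py;python3 -m creep '0.01 0 0 0.008 0 | 0.01 0 0 0 0 | 0.01 0 0 0 0' >/dev/null; python3 go.py
```

```text
t 13.18 pos [ 0.4591 -0.2278  0.0641] yaw 2.3592 tilt [ 4.e-04 -7.e-04 -1.e+00] open 0.0164 ff 58.8 F [-1.4 -0.8  4.3] j6 0.18
t 13.55 pos [ 0.4594 -0.2283  0.0635] yaw 2.3591 tilt [ 0.001  -0.0018 -1.    ] open 0.0165 ff 59.2 F [-1.6 -2.5  8.2] j6 0.18
t 13.93 pos [ 0.4595 -0.2284  0.0633] yaw 2.359 tilt [ 0.0013 -0.002  -1.    ] open 0.0165 ff 59.6 F [-1.5 -1.7 12.6] j6 0.18
```

```bash
python3 -m creep '0.01 0 0 -0.016 0 | 0.01 0 0 0 0 | 0.018 0 0 0 0 | 0.022 0 0 0 0 | 0.03 0 0 0 0 | 0.045 0 0 0 0 | 0.045 0 0 0 0' >/dev/null; python3 go.py; python3 -m creep '0.045 0 0 -0.16 0 | 0.045 0 0 -0.32 0 | 0.045 0 0 -0.48 0 | 0.045 0 0 -0.64 0 | 0.045 0 0 -0.8 0 | 0.045 0 0 -0.48 0 | 0.045 0 0 0 0' >/dev/null; python3 go.py .438 .183 .24
python3 - <<'E'
from rig import imaging
import cv2,numpy as np
for n in("side",):
    c=imaging.capture(n);np.savez(f"{n}3.npz",**c)
    x0,y0,w,h=(230,120,140,105)
    cv2.imwrite(f"pics/{n}3.png",cv2.resize(c["color"][y0:y0+h,x0:x0+w],None,fx=5,fy=5,interpolation=cv2.INTER_CUBIC))
E
```

```text
t 14.8 pos [ 0.4588 -0.2274  0.0632] yaw 2.3593 tilt [-1.e-04  2.e-04 -1.e+00] open 0.0452 ff 0.0 F [-0.6  0.   0.3] j6 0.18
t 15.68 pos [ 0.4601 -0.2282  0.2463] yaw 2.3593 tilt [ 0.0042 -0.0029 -1.    ] open 0.045 ff 0.0 F [-0.5 -0.1 -0.4] j6 0.18
tool d [0.3056 0.2761 0.005 ]
```

View pics/side3.png

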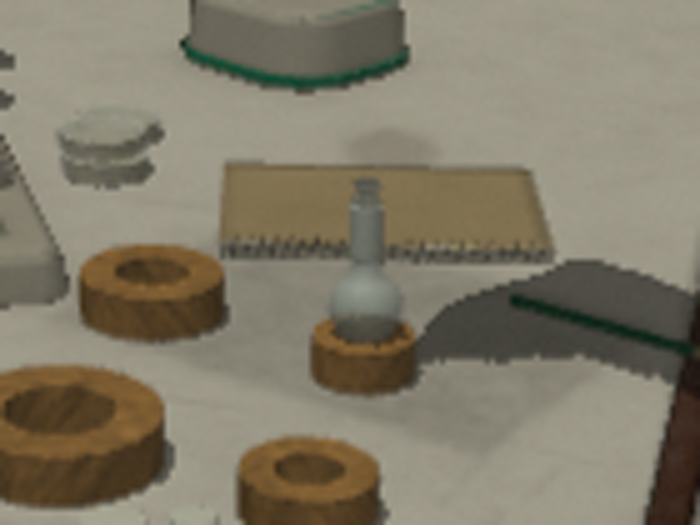

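Flask_25 is seated upright in ring_a: stopper (368,187), ball (366,300), ring (363,355). Next is flask_50.

In the tool's units: 0.034 m is 0.544, 0.031 m is 0.496.

```bash
python3 -m creep '0.05 0.448 0.4 0 0 | 0.05 0.544 0.496 0 0 | 0.05 0.544 0.496 0 0 | 0.05 0.544 0.496 0 0 | 0.05 0.544 0.496 0 0 | 0.05 0.544 0.496 0 0 | 0.05 0.544 0.496 0 0 | 0.05 0.544 0.496 0 0' >/dev/null; python3 -m creep '0.05 0.544 0.496 0 0 | 0.05 0.096 0.064 0 0 | 0.05 0 0 0 0 | 0.05 0 0 0 0' >/dev/null; python3 go.py .438 .183 .15
```

```text
t 17.23 pos [0.437  0.1838 0.243 ] yaw 2.3583 tilt [-7.e-04 -5.e-04 -1.e+00] open 0.0501 ff 0.0 F [-0.4  0.1 -0.2] j6 1.03
tool d [-0.0013  0.0003  0.093 ]
```

In the tool's units: 0.035 m is 0.56, 0.03 m is 0.48.

```bash
python3 -m creep '0.05 -0.016 0 0.32 0 | 0.05 0 0 0.56 0 | 0.05 0 0 0.56 0 | 0.05 0 0 0.48 0 | 0.05 0 0 0.4 0 | 0.05 0 0 0.24 0 | 0.05 0 0 0 0 | 0.05 0 0 0 0' >/dev/null; python3 go.py .438 .183 .0795
```

```text
t 18.23 pos [0.4383 0.1835 0.0839] yaw 2.3583 tilt [ 7.e-04  1.e-04 -1.e+00] open 0.0499 ff 0.0 F [-0.1 -1.2  1.1] j6 1.03
tool d [-0.0001 -0.0006  0.0044]
```

```bash
python3 -m creep '0.05 0 -0.008 0.072 0 | 0.04 0 0 0 0 | 0.03 0 0 0 0 | 0.026 0 0 0 0 | 0.022 0 0 0 0 | 0.014 0 0 0 0 | 0.014 0 0 0 0 | 0.014 0 0 0 0' >/dev/null; python3 go.py;  python3 -m creep '0.014 0 0 -0.08 0 | 0.014 0 0 -0.24 0 | 0.014 0 0 -0.4 0 | 0.014 0 0 -0.48 0 | 0.014 0 0 -0.48 0 | 0.014 0 0 -0.48 0 | 0.014 0 0 -0.32 0 | 0.014 0 0 -0.16 0' >/dev/null;  python3 go.py .4495 -.063 .24
```

```text
t 19.23 pos [0.4376 0.1838 0.0789] yaw 2.3593 tilt [ 4.e-04  2.e-04 -1.e+00] open 0.021 ff 58.5 F [1.1 1.1 1.1] j6 1.03
t 20.23 pos [0.4377 0.1837 0.2449] yaw 2.3593 tilt [ 1.1e-03  2.0e-04 -1.0e+00] open 0.0209 ff 58.6 F [ 0.3 -0.  -1. ] j6 1.03
tool d [-0.1823 -0.1666  0.0049]
```

```bash
python3 -m creep '0.014 -0.16 -0.152 0 0 | 0.014 -0.3248 -0.296 0 0 | 0.014 -0.3248 -0.296 0 0 | 0.014 -0.3248 -0.296 0 0 | 0.014 -0.3248 -0.296 0 0 | 0.014 -0.3248 -0.296 0 0 | 0.014 -0.3248 -0.296 0 0 | 0.014 -0.3248 -0.296 0 0' >/dev/null; python3 -m creep '0.014 -0.3248 -0.296 0 0 | 0.014 -0.16 -0.144 0 0 | 0.014 0 0 0 0 | 0.014 0 0 0 0 | 0.014 0 0 0 0' >/dev/null; python3 go.py .4495 -.063 .1
```

```text
t 21.85 pos [ 0.4494 -0.0623  0.2438] yaw 2.3603 tilt [-1.e-04  2.e-04 -1.e+00] open 0.0206 ff 58.7 F [ 0.4 -0.5 -0.1] j6 0.48
tool d [-0.0006 -0.0004  0.1438]
```

In the tool's units: 0.03 m is 0.48, 0.025 m is 0.4.

```bash
python3 -m creep '0.014 -0.008 -0.008 0.16 0 | 0.014 0 0 0.4 0 | 0.014 0 0 0.48 0 | 0.014 0 0 0.48 0 | 0.014 0 0 0.4 0 | 0.014 0 0 0.24 0 | 0.014 0 0 0.16 0 | 0.014 0 0 0.08 0' >/dev/null; python3 -m creep '0.014 0 0 0.064 0 | 0.014 0 0 0.048 0 | 0.014 0 0 0 0 | 0.014 0 0 0 0'>/dev/null; python3 go.py .4495 -.063 .076
python3 - <<'E'
from rig import imaging
from m import *
c=imaging.capture("side");np.savez("side4.npz",**c)
x0,y0,w,h=(250,150,100,90)
cv2.imwrite("pics/side4.png",cv2.resize(c["color"][y0:y0+h,x0:x0+w],None,fx=6,fy=6,interpolation=cv2.INTER_CUBIC))
E
```

```text
t 23.35 pos [ 0.4496 -0.0638  0.087 ] yaw 2.3593 tilt [ 4.e-04 -1.e-04 -1.e+00] open 0.0207 ff 58.7 F [ 0.  -0.4 -0.7] j6 0.48
tool d [0.0006 0.0005 0.011 ]
```

View pics/side4.png

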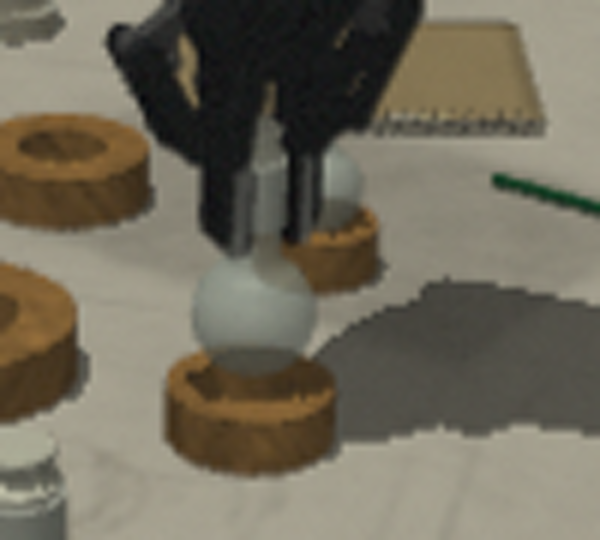

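Flask_50 hangs upright, ball centre at (254,314), over ring_b whose centre is at about (251,385). It is aligned, so I'll lower it.

In the tool's units: 0.003 m is 0.048, 0.002 m is 0.032.

```bash
python3 -m creep '0.014 0.008 0.008 0.048 0 | 0.014 0 0 0.048 0 | 0.014 0 0 0.032 0 | 0.014 0 0 0.016 0 | 0.014 0 0 0 0 | 0.014 0 0 0 0' >/dev/null; python3 go.py .4495 -.063 .076; python3 -m creep '0.014 0 0 0.016 0 | 0.014 0 0 0 0 | 0.014 0 0 0 0' >/dev/null; python3 go.py; python3 -m creep '0.014 0 0 0.016 0 | 0.014 0 0 0 0 | 0.014 0 0 0 0' >/dev/null; python3 go.py
```

```text
t 24.15 pos [ 0.4495 -0.063   0.0778] yaw 2.3593 tilt [ 1.e-04 -0.e+00 -1.e+00] open 0.0209 ff 58.7 F [-0.4  0.5  0.2] j6 0.48
tool d [-0.      0.      0.0018]
t 24.52 pos [ 0.4494 -0.063   0.0768] yaw 2.3593 tilt [-0.  0. -1.] open 0.0204 ff 58.7 F [ 0.4 -0.9  0. ] j6 0.48
t 24.9 pos [ 0.4496 -0.063   0.0761] yaw 2.3593 tilt [ 4.e-04  0.e+00 -1.e+00] open 0.0204 ff 59.4 F [-0.2  1.1  6.2] j6 0.48
```

In the tool's units: -0.0005 m is -0.008, 0.0005 m is 0.008.

```bash
python3 -m creep '0.014 0 0 0.008 0 | 0.014 0 0 0 0 | 0.014 0 0 -0.008 0 | 0.022 0 0 0 0 | 0.026 0 0 0 0 | 0.034 0 0 0 0 | 0.05 0 0 0 0 | 0.05 0 0 0 0' >/dev/null; python3 go.py; python3 -m creep '0.05 0 0 -0.16 0 | 0.05 0 0 -0.32 0 | 0.05 0 0 -0.48 0 | 0.05 0 0 -0.64 0 | 0.05 0 0 -0.8 0 | 0.05 0 0 -0.48 0 | 0.05 0 0 0 0' >/dev/null; python3 go.py .538 .1835 .255
```

```text
t 25.9 pos [ 0.4494 -0.063   0.0757] yaw 2.3593 tilt [-1.e-04 -0.e+00 -1.e+00] open 0.0498 ff 0.0 F [-0.1 -0.2 -0.4] j6 0.48
t 26.77 pos [ 0.4507 -0.0634  0.2585] yaw 2.3593 tilt [ 0.0047 -0.0014 -1.    ] open 0.0499 ff 0.0 F [ 0.1  0.5 -0.1] j6 0.48
tool d [0.1121 0.2366 0.0036]
```

```bash
python3 -m creep '0.055 0.192 0.416 0 0 | 0.055 0.264 0.56 0 0 | 0.055 0.264 0.56 0 0 | 0.055 0.264 0.56 0 0 | 0.055 0.264 0.56 0 0 | 0.055 0.264 0.56 0 0 | 0.055 0.264 0.56 0 0 | 0.055 0 0 0 0' >/dev/null; python3 -m creep '0.055 0 0 0 0 | 0.055 0 0 0 0' >/dev/null; python3 go.py .538 .1835 .0995
python3 - <<'E'
from rig import imaging
from m import *
c=imaging.capture("side");np.savez("side5.npz",**c)
x0,y0,w,h=(170,120,180,135)
cv2.imwrite("pics/side5.png",cv2.resize(c["color"][y0:y0+h,x0:x0+w],None,fx=4,fy=4,interpolation=cv2.INTER_CUBIC))
E
```

```text
t 28.02 pos [0.5367 0.1818 0.2557] yaw 2.3584 tilt [-5.e-04 -3.e-04 -1.e+00] open 0.0546 ff 0.0 F [0.4 1.1 0.2] j6 0.98
tool d [0.0003 0.0022 0.1562]
```

View pics/side5.png

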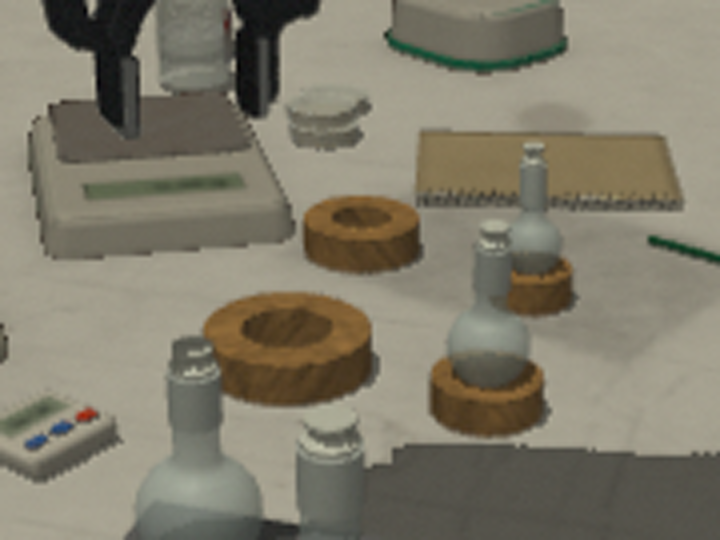

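Flask_50 is seated upright in ring_b: stopper (493,235), ball (488,345), ring (487,393). Flask_25 is still good at (533,155). Next is flask_100.

In the tool's units: 0.035 m is 0.56, 0.03 m is 0.48.

```bash
python3 -m creep '0.055 0 0.032 0.32 0 | 0.055 0 0 0.56 0 | 0.055 0 0 0.56 0 | 0.055 0 0 0.48 0 | 0.055 0 0 0.32 0 | 0.055 0 0 0.192 0 | 0.055 0 0 0 0 | 0.055 0 0 0 0' >/dev/null; python3 go.py .538 .1835 .0997
```

```text
t 29.07 pos [0.5391 0.184  0.1047] yaw 2.3591 tilt [ 1.3e-03  3.0e-04 -1.0e+00] open 0.0552 ff 0.0 F [-0.1  0.3  0.6] j6 0.98
tool d [ 0.0004 -0.0011  0.005 ]
```

In the tool's units: 0.005 m is 0.08, -0.001 m is -0.016.

```bash
python3 -m creep '0.055 0 -0.016 0.08 0 | 0.045 0 0 0 0 | 0.034 0 0 0 0 | 0.030 0 0 0 0 | 0.026 0 0 0 0 | 0.018 0 0 0 0 | 0.018 0 0 0 0 | 0.018 0 0 0 0' >/dev/null; python3 go.py;  python3 -m creep '0.018 0 0 -0.08 0 | 0.018 0 0 -0.24 0 | 0.018 0 0 -0.4 0 | 0.018 0 0 -0.48 0 | 0.018 0 0 -0.48 0 | 0.018 0 0 -0.48 0 | 0.018 0 0 -0.32 0 | 0.018 0 0 -0.16 0' >/dev/null;  python3 go.py .595 -.273 .255
```

```text
t 30.07 pos [0.5381 0.1835 0.099 ] yaw 2.3593 tilt [ 6.e-04  4.e-04 -1.e+00] open 0.0247 ff 58.7 F [2.  1.  2.6] j6 0.98
t 31.07 pos [0.5381 0.1833 0.2657] yaw 2.3592 tilt [ 1.8e-03  2.0e-04 -1.0e+00] open 0.0248 ff 58.8 F [-0.4  0.5 -1.9] j6 0.98
tool d [-0.3621 -0.2835  0.0107]
```

```bash
python3 -m creep '0.018 -0.208 -0.16 0 0 | 0.018 -0.416 -0.3248 0 0 | 0.018 -0.416 -0.3248 0 0 | 0.018 -0.416 -0.3248 0 0 | 0.018 -0.416 -0.3248 0 0 | 0.018 -0.416 -0.3248 0 0 | 0.018 -0.416 -0.3248 0 0 | 0.018 -0.416 -0.3248 0 0' >/dev/null; python3 -m creep '0.018 -0.416 -0.3248 0 0 | 0.018 -0.416 -0.3248 0 0 | 0.018 -0.416 -0.3248 0 0 | 0.018 -0.416 -0.3248 0 0 | 0.018 -0.416 -0.3248 0 0 | 0.018 -0.416 -0.3248 0 0 | 0.018 -0.192 -0.16 0 0 | 0.018 0 0 0 0' >/dev/null; python3 -m creep '0.018 0 0 0 0 | 0.018 0 0 0 0'>/dev/null; python3 go.py .595 -.273 .115
```

```text
t 33.33 pos [ 0.5952 -0.2728  0.264 ] yaw 2.3605 tilt [ 1.e-04  1.e-04 -1.e+00] open 0.0247 ff 58.9 F [ 0.2 -0.2 -0.4] j6 0.24
tool d [ 0.     -0.0003  0.149 ]
```

In the tool's units: 0.03 m is 0.48, 0.025 m is 0.4.

```bash
python3 -m creep '0.018 0 0 0.16 0 | 0.018 0 0 0.4 0 | 0.018 0 0 0.48 0 | 0.018 0 0 0.48 0 | 0.018 0 0 0.4 0 | 0.018 0 0 0.24 0 | 0.018 0 0 0.16 0 | 0.018 0 0 0.08 0' >/dev/null; python3 -m creep '0.018 0 0 0.064 0 | 0.018 0 0 0.048 0 | 0.018 0 0 0 0 | 0.018 0 0 0 0'>/dev/null; python3 go.py .595 -.273 .0945
python3 - <<'E'
from rig import imaging
from m import *
c=imaging.capture("side");np.savez("side6.npz",**c)
x0,y0,w,h=(220,110,100,90)
cv2.imwrite("pics/side6.png",cv2.resize(c["color"][y0:y0+h,x0:x0+w],None,fx=6,fy=6,interpolation=cv2.INTER_CUBIC))
E
```

```text
t 34.83 pos [ 0.5952 -0.274   0.1071] yaw 2.3593 tilt [ 3.e-04 -2.e-04 -1.e+00] open 0.0249 ff 58.9 F [ 0.2  0.1 -0.2] j6 0.24
tool d [0.0009 0.0005 0.0126]
```

View pics/side6.png

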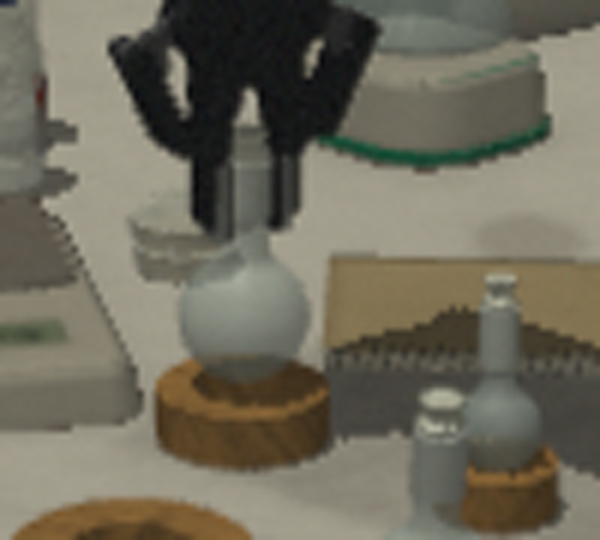

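Flask_100 is upright, ball at (244,315), centred over ring_c at (243,390).

In the tool's units: 0.004 m is 0.064, 0.003 m is 0.048.

```bash
python3 -m creep '0.018 0.0112 0.008 0.064 0 | 0.018 0 0 0.048 0 | 0.018 0 0 0.032 0 | 0.018 0 0 0.016 0 | 0.018 0 0 0 0 | 0.018 0 0 0 0' >/dev/null; python3 go.py .595 -.273 .0945; python3 -m creep '0.018 0 0 0.016 0 | 0.018 0 0 0 0 | 0.018 0 0 0 0' >/dev/null; python3 go.py; python3 -m creep '0.018 0 0 0.016 0 | 0.018 0 0 0 0 | 0.018 0 0 0 0' >/dev/null; python3 go.py
```

```text
t 35.62 pos [ 0.595  -0.2731  0.0969] yaw 2.3593 tilt [ 1.e-04 -1.e-04 -1.e+00] open 0.0247 ff 58.9 F [-0.5 -0.3 -1.4] j6 0.24
tool d [0.0001 0.     0.0024]
t 36.0 pos [ 0.5952 -0.2733  0.0961] yaw 2.3592 tilt [ 5.e-04 -5.e-04 -1.e+00] open 0.0248 ff 59.2 F [ 0.4 -0.3  2.9] j6 0.24
t 36.38 pos [ 0.5955 -0.2736  0.0956] yaw 2.3592 tilt [ 0.0013 -0.0012 -1.    ] open 0.0247 ff 59.6 F [-0.9 -1.7  5.9] j6 0.24
```

In the tool's units: 0.001 m is 0.016.

```bash
python3 -m creep '0.018 0 0 0.016 0 | 0.018 0 0 0 0 | 0.018 0 0 0 0' >/dev/null; python3 go.py; python3 -m creep '0.018 0 0 -0.016 0 | 0.018 0 0 0 0 | 0.026 0 0 0 0 | 0.03 0 0 0 0 | 0.038 0 0 0 0 | 0.055 0 0 0 0 | 0.055 0 0 0 0' >/dev/null; python3 go.py; python3 -m creep '0.055 0 0 -0.16 0 | 0.055 0 0 -0.32 0 | 0.055 0 0 -0.48 0 | 0.055 0 0 -0.64 0 | 0.055 0 0 -0.8 0 | 0.055 0 0 -0.48 0 | 0.055 0 0 0 0' >/dev/null; python3 go.py .4375 .2825 .275
```

```text
t 36.75 pos [ 0.5958 -0.274   0.0952] yaw 2.3591 tilt [ 0.0021 -0.002  -1.    ] open 0.0247 ff 60.0 F [-1.  -2.1 11.4] j6 0.24
t 37.62 pos [ 0.5949 -0.273   0.0947] yaw 2.3593 tilt [-2.e-04  1.e-04 -1.e+00] open 0.0548 ff 0.0 F [-0.  -0.  -0.1] j6 0.24
t 38.5 pos [ 0.5962 -0.2737  0.2784] yaw 2.3594 tilt [ 0.0048 -0.0028 -1.    ] open 0.0553 ff 0.0 F [-0.6  0.1 -0.4] j6 0.24
tool d [0.5046 0.2827 0.001 ]
```

Units first: shifts go in shares of 62.5 mm and turns go in units of 0.05 rad. So 0.0388 m is 0.6208, 0.0218 m is 0.3488.

```bash
python3 -m creep '0.06 0.312 0.168 0 0 | 0.06 0.6208 0.3488 0 0 | 0.06 0.6208 0.3488 0 0 | 0.06 0.6208 0.3488 0 0 | 0.06 0.6208 0.3488 0 0 | 0.06 0.6208 0.3488 0 0 | 0.06 0.6208 0.3488 0 0 | 0.06 0.6208 0.3488 0 0' >/dev/null; python3 -m creep '0.06 0.6208 0.3488 0 0 | 0.06 0.6208 0.3488 0 0 | 0.06 0.6208 0.3488 0 0 | 0.06 0.6208 0.3488 0 0 | 0.06 0.6208 0.3488 0 0 | 0.06 0.312 0.168 0 0 | 0.06 0 0 0 0 | 0.06 0 0 0 0' >/dev/null; python3 go.py .4375 .2825 .1297
python3 - <<'E'
from rig import imaging
from m import *
c=imaging.capture("side");np.savez("side7.npz",**c)
x0,y0,w,h=(200,100,150,200)
cv2.imwrite("pics/side7.png",cv2.resize(c["color"][y0:y0+h,x0:x0+w],None,fx=3,fy=3,interpolation=cv2.INTER_CUBIC))
E
```

```text
t 40.5 pos [0.4362 0.2824 0.2744] yaw 2.3592 tilt [-6.e-04 -7.e-04 -1.e+00] open 0.0603 ff 0.0 F [ 0.8 -0.8 -0.2] j6 1.22
tool d [-0.0009  0.0011  0.1447]
```

View pics/side7.png

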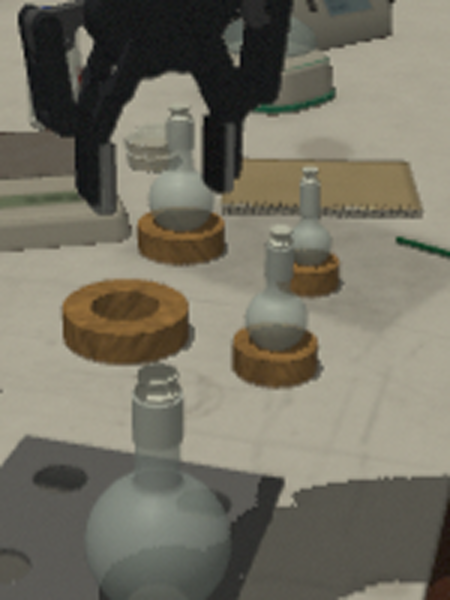

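Flask_100 is seated upright in ring_c (182,195), and the other two still stand. Flask_250 is next, with its stopper at (158,385).

```bash
python3 -m creep '0.06 -0.0128 0.016 0.32 0 | 0.06 0 0 0.56 0 | 0.06 0 0 0.56 0 | 0.06 0 0 0.4 0 | 0.06 0 0 0.24 0 | 0.06 0 0 0.16 0 | 0.06 0 0 0 0 | 0.06 0 0 0 0' >/dev/null; python3 go.py .4375 .2825 .1297
```

```text
t 41.55 pos [0.4381 0.2834 0.1356] yaw 2.3592 tilt [ 1.1e-03  5.0e-04 -1.0e+00] open 0.0597 ff 0.0 F [0.7 0.1 0.5] j6 1.22
tool d [-0.0002 -0.0011  0.0059]
```

In the tool's units: 0.006 m is 0.096, -0.001 m is -0.016.

```bash
python3 -m creep '0.06 0 -0.016 0.096 0 | 0.05 0 0 0 0 | 0.038 0 0 0 0 | 0.032 0 0 0 0 | 0.028 0 0 0 0 | 0.020 0 0 0 0 | 0.02 0 0 0 0 | 0.02 0 0 0 0' >/dev/null; python3 go.py;  python3 -m creep '0.02 0 0 -0.08 0 | 0.02 0 0 -0.24 0 | 0.02 0 0 -0.4 0 | 0.02 0 0 -0.48 0 | 0.02 0 0 -0.48 0 | 0.02 0 0 -0.4 0 | 0.02 0 0 -0.24 0 | 0.02 0 0 -0.08 0' >/dev/null;  python3 go.py .5835 -.0797 .28
```

```text
t 42.55 pos [0.4371 0.2827 0.129 ] yaw 2.3594 tilt [ 6.e-04  4.e-04 -1.e+00] open 0.0264 ff 58.8 F [-0.2  1.8  2.8] j6 1.22
t 43.55 pos [0.4371 0.2826 0.2797] yaw 2.3593 tilt [ 9.e-04  4.e-04 -1.e+00] open 0.0262 ff 59.0 F [ 0.3  0.7 -0.7] j6 1.22
tool d [-3.593e-01 -1.537e-01 -3.000e-04]
```

```bash
python3 -m creep '0.02 -0.24 -0.104 0 0 | 0.02 -0.48 -0.2048 0 0 | 0.02 -0.48 -0.2048 0 0 | 0.02 -0.48 -0.2048 0 0 | 0.02 -0.48 -0.2048 0 0 | 0.02 -0.48 -0.2048 0 0 | 0.02 -0.48 -0.2048 0 0 | 0.02 -0.48 -0.2048 0 0' >/dev/null; python3 -m creep '0.02 -0.48 -0.2048 0 0 | 0.02 -0.48 -0.2048 0 0 | 0.02 -0.48 -0.2048 0 0 | 0.02 -0.48 -0.2048 0 0 | 0.02 -0.232 -0.104 0 0 | 0.02 0 0 0 0 | 0.02 0 0 0 0' >/dev/null; python3 go.py .5835 -.0797 .14
```

```text
t 45.42 pos [ 0.5829 -0.0792  0.2786] yaw 2.3598 tilt [-7.e-04  5.e-04 -1.e+00] open 0.0266 ff 59.0 F [ 0.8 -0.5 -1.7] j6 0.52
tool d [-9.000e-04  1.000e-04  1.386e-01]
```

In the tool's units: 0.03 m is 0.48, 0.025 m is 0.4.

```bash
python3 -m creep '0.02 -0.008 0 0.16 0 | 0.02 0 0 0.4 0 | 0.02 0 0 0.48 0 | 0.02 0 0 0.48 0 | 0.02 0 0 0.32 0 | 0.02 0 0 0.24 0 | 0.02 0 0 0.112 0 | 0.02 0 0 0.08 0' >/dev/null; python3 -m creep '0.02 0 0 0.048 0 | 0.02 0 0 0 0 | 0.02 0 0 0 0'>/dev/null; python3 go.py .5835 -.0797 .1215
python3 - <<'E'
from rig import imaging
from m import *
c=imaging.capture("side");np.savez("side8.npz",**c)
x0,y0,w,h=(190,120,110,120)
cv2.imwrite("pics/side8.png",cv2.resize(c["color"][y0:y0+h,x0:x0+w],None,fx=5,fy=5,interpolation=cv2.INTER_CUBIC))
E
```

```text
t 46.8 pos [ 0.584  -0.0804  0.1342] yaw 2.3593 tilt [ 6.e-04 -1.e-04 -1.e+00] open 0.027 ff 59.1 F [-0.4 -0.5 -1. ] j6 0.52
tool d [0.0009 0.0001 0.0127]
```

View pics/side8.png

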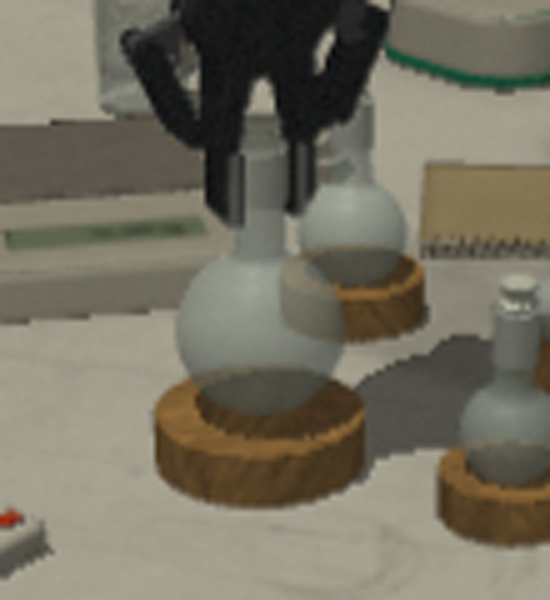

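Flask_250 is upright, ball at (260,332), over ring_d centred at (260,420). I'll lower it gently.

```bash
python3 -m creep '0.02 0.008 0 0.064 0 | 0.02 0 0 0.048 0 | 0.02 0 0 0.032 0 | 0.02 0 0 0.016 0 | 0.02 0 0 0 0 | 0.02 0 0 0 0' >/dev/null; python3 go.py .5835 -.0797 .1215; python3 -m creep '0.02 0 0 0.016 0 | 0.02 0 0 0 0 | 0.02 0 0 0 0' >/dev/null; python3 go.py; python3 -m creep '0.02 0 0 0.016 0 | 0.02 0 0 0 0 | 0.02 0 0 0 0' >/dev/null; python3 go.py
```

```text
t 47.6 pos [ 0.5835 -0.08    0.1239] yaw 2.3593 tilt [ 1.e-04 -0.e+00 -1.e+00] open 0.0268 ff 59.0 F [-0.2 -0.3 -0.5] j6 0.52
tool d [0.0002 0.0002 0.0024]
t 47.98 pos [ 0.5836 -0.08    0.1229] yaw 2.3593 tilt [ 3.e-04 -1.e-04 -1.e+00] open 0.0266 ff 59.0 F [-0.1 -0.2 -0. ] j6 0.52
t 48.35 pos [ 0.5839 -0.0801  0.1222] yaw 2.3593 tilt [ 1.1e-03 -2.0e-04 -1.0e+00] open 0.0268 ff 59.3 F [ 1.5 -0.5  3.5] j6 0.52
```

```bash
python3 -m creep '0.02 0 0 0.016 0 | 0.02 0 0 0 0 | 0.02 0 0 0 0' >/dev/null; python3 go.py; python3 -m creep '0.02 0 0 -0.016 0 | 0.02 0 0 0 0 | 0.028 0 0 0 0 | 0.032 0 0 0 0 | 0.040 0 0 0 0 | 0.06 0 0 0 0 | 0.06 0 0 0 0' >/dev/null; python3 go.py; python3 -m creep '0.06 0 0 -0.16 0 | 0.06 0 0 -0.32 0 | 0.06 0 0 -0.48 0 | 0.06 0 0 -0.64 0 | 0.06 0 0 -0.8 0 | 0.06 0 0 -0.48 0 | 0.06 0 0 0 0 | 0.06 0 0 0 0' >/dev/null; python3 -m creep '0.06 0.48 0.48 0 0 | 0.06 0.64 0.64 0 0 | 0.06 0.64 0.64 0 0 | 0.06 0.64 0.64 0 0 | 0.06 0.48 0.48 0 0 | 0.06 0 0 0 0 | 0.06 0 0 0 0 | 0.06 0 0 0 0'
python3 - <<'E'
from rig import imaging
from m import *
s=imaging.capture("side");t=imaging.capture("top")
a=cv2.resize(s["color"][110:260,190:350],None,fx=2.5,fy=2.5,interpolation=cv2.INTER_CUBIC)
b=cv2.resize(t["color"][120:270,240:400],None,fx=2.5,fy=2.5,interpolation=cv2.INTER_CUBIC)
cv2.imwrite("pics/end.png",np.hstack([a,b]))
E
```

```text
t 48.73 pos [ 0.5844 -0.0802  0.1216] yaw 2.3593 tilt [ 2.1e-03 -4.0e-04 -1.0e+00] open 0.0269 ff 60.1 F [ 1.6 -0.7  7.2] j6 0.52
t 49.6 pos [ 0.5834 -0.08    0.1217] yaw 2.3593 tilt [-2.e-04  0.e+00 -1.e+00] open 0.0603 ff 0.0 F [ 0.6 -0.5 -1. ] j6 0.52
time_s: 51.6
ee_pos: [0.5826, 0.1733, 0.3015]
ee_rot: [0.382, 0.924, -0.0, -0.0]
contact_force: [0.5, -0.7, 0.2]
opening: 0.0599
finger_force: 0.0
```

View pics/end.png

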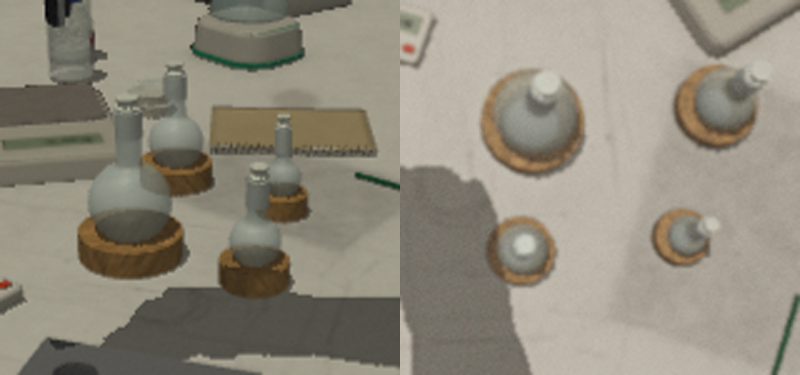

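Both views show all four flasks in their own rings and the gripper clear. The top-view stoppers are 250 (545,88), 100 (757,76), 50 (524,245) and 25 (710,226). I'll check uprightness numerically, then hand in.

Run:
```python
from m import *
t,s=load("top0"),load("side0")
for n,z,a,b in(("25",.113,(710,226),(283,119)),("50",.126,(524,245),(258,168)),("100",.145,(757,76),(175,68)),("250",.172,(545,88),(127,100))):
    u=np.array([a[0]-400,a[1]])/2.5+[240,120]-.3;v=np.array(b)/2.5+[190,110]-.3
    print(n,plane(t,u,z).round(4),plane(s,v,z).round(4),tri(t,u,s,v)[0].round(4))
```

```text
25 [[ 0.462  -0.2334  0.113 ]] [[ 0.4605 -0.2275  0.113 ]] [ 0.462  -0.2341  0.1105]
50 [[ 0.4486 -0.0589  0.126 ]] [[ 0.448  -0.0562  0.126 ]] [ 0.4486 -0.059   0.1248]
100 [[ 0.5956 -0.2774  0.145 ]] [[ 0.5941 -0.2663  0.145 ]] [ 0.5973 -0.2788  0.1408]
250 [[ 0.5819 -0.0789  0.172 ]] [[ 0.5835 -0.0749  0.172 ]] [ 0.5835 -0.0788  0.1704]
```

Run:
```python
from m import *
from rig import imaging
t=imaging.capture("top");g=cv2.cvtColor(t["color"],cv2.COLOR_BGR2GRAY).astype(float)
for n,z,a,rp in(("25",.113,(710,226),(.459,-.228)),("50",.126,(524,245),(.4495,-.063)),("100",.145,(757,76),(.595,-.273)),("250",.172,(545,88),(.5835,-.0797))):
    u=np.array([a[0]-400,a[1]])/2.5+[240,120]-.3;x,y=u.round().astype(int)
    w=g[y-6:y+7,x-6:x+7].copy();v,h=np.mgrid[-6:7,-6:7];w[v*v+h*h>30]=0
    m=(w>w.max()-25)*(w-w.max()+25)
    c=np.array([x+(m*h).sum()/m.sum(),y+(m*v).sum()/m.sum()])
    print(n,u,c.round(2),(m>0).sum(),plane(t,c,z).round(4),"expected px",proj(t,[*rp,z]).round(2))
```

```text
25 [363.7 210.1] [364.52 209.15] 29 [[ 0.4641 -0.2354  0.113 ]] expected px [[361.51 211.44]]
50 [289.3 217.7] [289.6  217.23] 45 [[ 0.4496 -0.0596  0.126 ]] expected px [[291.08 217.23]]
100 [382.5 150.1] [383.45 147.99] 52 [[ 0.6005 -0.28    0.145 ]] expected px [[380.66 150.37]]
250 [297.7 154.9] [298.19 153.01] 58 [[ 0.5861 -0.0802  0.172 ]] expected px [[298.03 154.19]]
```

Run:
```python
from m import *
from rig import imaging
o=[]
for n in("top","side"):
  c=imaging.capture(n);row=[]
  for z,zb,rp in((.113,.041,(.459,-.228)),(.126,.045,(.4495,-.063)),(.145,.052,(.595,-.273)),(.172,.061,(.5835,-.0797))):
    p=proj(c,[[*rp,z],[*rp,zb]]);x,y=(p.mean(0)).astype(int)-16
    im=cv2.resize(c["color"][y:y+33,x:x+33],(198,198),interpolation=cv2.INTER_CUBIC)
    for q,col in zip(p,((0,0,255),(255,0,0))): cv2.circle(im,tuple(((q-[x,y]+.5)*6).astype(int)),3,col,-1)
    row.append(im)
  o.append(np.hstack(row))
cv2.imwrite("pics/z.png",np.vstack(o))
```

```text
(no output)
```

View pics/z.png

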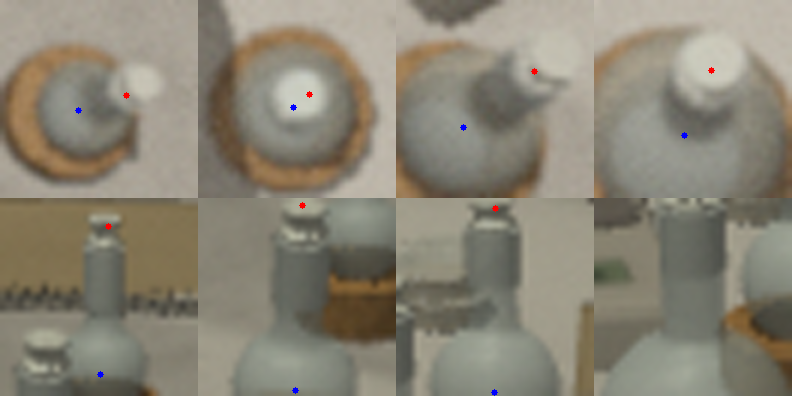

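The stoppers in the top view sit off the expected marks: 25 is at (137,83) against (126,95), and 100 is at (550,55) against (534,71). Some tilt may be real, so I'll measure it by differencing against the starting pictures, where the rings were empty.

Run:
```python
from m import *
from rig import imaging
N=(("25",.113,.041,.0205,(.459,-.228)),("50",.126,.045,.0255,(.4495,-.063)),("100",.145,.052,.032,(.595,-.273)),("250",.172,.061,.0425,(.5835,-.0797)))
out={}
for n in("top","side"):
  ims=[imaging.capture(n) for _ in range(4)];c=ims[0];A=np.mean([i["color"] for i in ims],0);np.save(n+"_now.npy",A);out[n]=(c,A)
c,A=out["side"];
t,B=out["top"];b0=load("top0")["color"].astype(float)
for nm,z,zb,rb,rp in N:
  # side: neck edges per row
  res=[]
  g=A.sum(2);
  p=proj(c,[[*rp,zb+rb+.012+.0*z],[*rp,z-.018]]);
  for y in range(int(p[1,1]),int(p[0,1])+1):
    f=(y-p[0,1])/(p[1,1]-p[0,1]);xc=p[0,0]+f*(p[1,0]-p[0,0])
    xs=np.arange(int(xc)-9,int(xc)+11);r=np.interp(np.arange(xs[0],xs[-1],.1),xs,cv2.GaussianBlur(A.astype(np.float32),(0,0),.7)[y,xs,2])
    d=np.gradient(r);h=len(d)//2;e1=d[20:h].argmin()+20;e2=d[h:-20].argmax()+h
    res.append((y,xs[0]+(e1+e2)/20-xc,(e2-e1)/10))
  res=np.array(res)
  print(nm,"side neck resid px",res[:,1].round(1),"w",res[:,2].round(1))
  # top: stopper via low yellow-ness
  q=proj(t,[[*rp,z]])[0];x,y=q.round().astype(int)
  yel=(B[:,:,2]-B[:,:,0]);
  w=B[y-7:y+8,x-7:x+8]; 
  print(np.round((B[:,:,2]-B[:,:,0])[y-6:y+6:1,x-6:x+8]).astype(int)) if nm in("25","100") else None
  print(np.round(B[:,:,0])[y-6:y+6:1,x-6:x+8].astype(int)) if nm in("25","100") else None
```

```text
25 side neck resid px [-0.6 -0.6 -0.4 -0.5 -0.4 -1.2  2.7 -0.6] w [ 7.   7.   6.7  7.   7.   8.9  7.  12. ]
[[64 62 52 40 26 20 19 19 18 20 19 19 18 19]
 [35 41 48 50 36 23 17 17 19 20 19 19 20 20]
 [21 23 27 28 29 19 16 15 18 18 20 19 18 18]
 [16 16 12 12 15 16 17 16 18 17 18 18 19 17]
 [12  9 10 10 12 15 17 18 18 18 17 18 19 19]
 [ 9  9  8 12 15 15 17 17 18 17 18 18 19 18]
 [11  8 10 12 14 14 16 17 18 18 18 19 18 18]
 [ 8  9 10 10 12 12 12 15 17 17 18 19 20 20]
 [ 7  8  9 10  9  9 11 16 15 16 17 19 20 19]
 [ 8  9  9  8  8  8 15 26 23 18 17 20 20 19]
 [11 12 10 10 10 12 19 31 27 20 19 19 17 19]
 [12 12 14 15 14 17 24 30 22 20 18 19 19 19]]
[[ 92  91  98 114 136 142 144 142 143 144 146 148 149 145]
 [112 102  92  91 116 140 153 155 152 150 148 146 146 144]
 [124 120 110 108 122 149 164 172 174 171 161 150 144 142]
 [119 115 117 129 145 152 168 181 179 179 174 160 147 145]
 [109 105 113 137 155 145 164 179 180 180 179 169 150 143]
 [102 102 114 144 158 142 158 178 181 180 178 169 152 144]
 [101 102 113 141 154 143 146 168 177 178 174 159 146 143]
 [102 102 107 125 140 148 139 140 158 
[... 1265 characters left out ...]
6 164 165 169 178 177 176 176 176 176 176 176]
 [126 123 132 157 163 166 176 179 176 176 176 177 175 174]
 [117 119 131 160 170 165 168 178 179 177 178 176 177 171]
 [113 117 134 160 162 140 148 169 176 179 178 178 175 167]
 [106 108 131 155 162 142 123 140 162 169 172 174 172 165]
 [103 102 114 138 157 150 129 128 131 127 132 143 158 164]
 [101  98 102 120 135 142 153 156 149 130 133 144 154 161]
 [ 99  94  92  98 115 126 133 138 136 135 152 156 157 158]
 [ 97  95  90  88  96 106 106 111 118 134 150 153 152 154]]
250 side neck resid px [-0.5 -0.5 -0.5 -0.6 -0.4 -0.5 -0.3 -0.3 -0.6 -0.6 -0.5 -0.6 -0.7 -0.6
 -0.6] w [11.  11.  11.1 11.  11.3 11.2 10.8 11.6 11.1 11.1 11.1 10.9 11.  11.1
 10.8]
```

```bash
cat > ringfit.py <<'E'
from m import *
from scipy.optimize import least_squares
t=load("top0");now=np.load("top_now.npy").astype(np.float32)
I0=cv2.GaussianBlur(t["color"].astype(np.float32),(0,0),.6);I1=cv2.GaussianBlur(now,(0,0),.6)
sat=lambda I:I[:,:,2]-I[:,:,0]
def edge(I,c0,R,z,angs):
    P=[]
    for a in angs:
        rr=np.arange(R-.008,R+.010,.0003);X=np.c_[c0[0]+rr*np.cos(a),c0[1]+rr*np.sin(a),np.full(len(rr),z)]
        p=proj(t,X).astype(np.float32);v=cv2.remap(sat(I),p[:,0].copy(),p[:,1].copy(),cv2.INTER_LINEAR).ravel()
        i=np.gradient(v).argmin();
        if 3<i<len(rr)-4:P.append(X[i,:2])
    P=np.array(P);f=least_squares(lambda q:np.hypot(*(P-q[:2]).T)-q[2],[*c0,R],loss="soft_l1",f_scale=.001)
    return f.x.round(4),len(P),np.abs(f.fun).mean().round(4)
for nm,c0,R,z in(("a",(.459,-.228),.029,.026),("b",(.4495,-.063),.035,.026),("c",(.595,-.273),.043,.028),("d",(.5835,-.0797),.054,.03)):
    u=np.arctan2(-c0[1],-c0[0]-.0) # toward the robot
    full=np.arange(0,2*np.pi,.1);part=np.arange(np.deg2rad(20),np.deg2rad(250),.1) # away from the neck side (+x,-y)
    print(nm,"before",edge(I0,c0,R,z,full),edge(I0,c0,R,z,part),"now",edge(I1,c0,R,z,part))
E
python3 ringfit.py
```

```text
a before (array([ 0.4598, -0.2293,  0.0285]), 63, np.float64(0.0006)) (array([ 0.4603, -0.2296,  0.0287]), 41, np.float64(0.0006)) now (array([ 0.46  , -0.2296,  0.0289]), 41, np.float64(0.0006))
b before (array([ 0.4506, -0.0631,  0.0338]), 63, np.float64(0.0005)) (array([ 0.4505, -0.0631,  0.0339]), 41, np.float64(0.0005)) now (array([ 0.4505, -0.0634,  0.0342]), 41, np.float64(0.0006))
c before (array([ 0.5964, -0.2749,  0.0423]), 63, np.float64(0.0006)) (array([ 0.5961, -0.2744,  0.0421]), 41, np.float64(0.0006)) now (array([ 0.5959, -0.2747,  0.0424]), 41, np.float64(0.0006))
d before (array([ 0.5846, -0.0798,  0.053 ]), 63, np.float64(0.0006)) (array([ 0.5846, -0.0798,  0.0529]), 41, np.float64(0.0006)) now (array([ 0.5839, -0.0804,  0.0536]), 41, np.float64(0.0007))
```

Rings a and c turn out to be 1.5–2 mm further (+x,−y) than my targets. Balls 25 and 100 rolled into their seats and lean about 4–5°. The rings have not moved. I'll mend it by gripping each neck along the lean direction, on the true ring axis, to bring it upright.

In the tool's units: 0.18 rad is 3.6.

```bash
python3 -m creep '0.06 0 0 0 3.6 | 0.06 0 0 0 3.6 | 0.06 0 0 0 3.6 | 0.06 0 0 0 3.6 | 0.06 0 0 0 3.6 | 0.06 0 0 0 3.6 | 0.06 0 0 0 3.6 | 0.06 0 0 0 3.6' >/dev/null;  python3 -m creep '0.06 0 0 0 2.68 | 0.06 0 0 0 0 | 0.06 0 0 0 0' >/dev/null;  python3 go.py .5961 -.2747 .3
```

```text
t 53.62 pos [0.5826 0.1746 0.3018] yaw 0.7883 tilt [ 0.  0. -1.] open 0.06 ff 0.0 F [-0.2 -0.3  0.5] j6 2.52
tool d [-0.3092  0.3263  0.0018]
```

In the tool's units: 0.0363 m is 0.5808, -0.0344 m is -0.5504.

```bash
python3 -m creep '0.06 -0.4128 0.4352 0 0 | 0.06 -0.5504 0.5808 0 0 | 0.06 -0.5504 0.5808 0 0 | 0.06 -0.5504 0.5808 0 0 | 0.06 -0.5504 0.5808 0 0 | 0.06 -0.5504 0.5808 0 0 | 0.06 -0.5504 0.5808 0 0 | 0.06 -0.5504 0.5808 0 0' >/dev/null; python3 -m creep '0.06 -0.5504 0.5808 0 0 | 0.06 -0.1376 0.144 0 0 | 0.06 0 0 0 0 | 0.06 0 0 0 0 | 0.06 0 0 0 0' >/dev/null;  python3 go.py .5961 -.2747 .2
```

```text
t 55.25 pos [ 0.5949 -0.2739  0.3022] yaw 0.7872 tilt [ 3.e-04  0.e+00 -1.e+00] open 0.0598 ff 0.0 F [ 0.8 -0.2 -0.7] j6 1.81
tool d [0.0003 0.0014 0.1022]
```

In the tool's units: 0.0014 m is 0.0224, 0.035 m is 0.56.

```bash
python3 -m creep '0.065 0 0.0224 0.32 0 | 0.065 0 0 0.56 0 | 0.065 0 0 0.56 0 | 0.065 0 0 0.56 0 | 0.065 0 0 0.48 0 | 0.065 0 0 0.4 0 | 0.065 0 0 0.24 0 | 0.065 0 0 0.08 0' >/dev/null; python3 -m creep '0.065 0 0 0.064 0 | 0.065 0 0 0 0 | 0.065 0 0 0 0' >/dev/null; python3 go.py .5961 -.2747 .0945
```

```text
t 56.62 pos [ 0.596  -0.2765  0.0984] yaw 0.7852 tilt [ 9.e-04 -5.e-04 -1.e+00] open 0.0652 ff 0.0 F [0.4 0.9 0. ] j6 1.81
tool d [ 0.0014 -0.0012  0.0039]
```

In the tool's units: 0.004 m is 0.064, -0.001 m is -0.016.

```bash
python3 -m creep '0.06 0.016 -0.016 0.064 0 | 0.055 0 0 0 0 | 0.05 0 0 0 0' >/dev/null; python3 go.py .5961 -.2747 .0945; python3 -m creep '0.045 0 0 0 0 | 0.04 0 0 0 0 | 0.036 0 0 0 0 | 0.033 0 0 0 0 | 0.03 0 0 0 0 | 0.028 0 0 0 0 | 0.027 0 0 0 0 | 0.026 0 0 0 0' >/dev/null; python3 go.py .5961 -.2747 .0945; python3 -m creep '0.024 0 0 0 0 | 0.02 0 0 0 0 | 0.02 0 0 0 0' >/dev/null; python3 go.py .5961 -.2747 .0945
```

```text
t 57.0 pos [ 0.5956 -0.2748  0.0938] yaw 0.7853 tilt [-1.e-04  0.e+00 -1.e+00] open 0.0496 ff 0.0 F [ 0.4 -0.   0. ] j6 1.81
tool d [ 0.0005  0.0003 -0.0007]
t 58.0 pos [ 0.5957 -0.2749  0.0938] yaw 0.7853 tilt [ 1.e-04 -1.e-04 -1.e+00] open 0.0258 ff 1.9 F [-0.3 -0.6 -0. ] j6 1.81
tool d [ 0.0005  0.0001 -0.0007]
t 58.38 pos [ 0.5957 -0.2749  0.0939] yaw 0.7853 tilt [ 2.e-04 -1.e-04 -1.e+00] open 0.0248 ff 58.7 F [-0.4 -0.5  0.8] j6 1.81
tool d [ 0.0004  0.0001 -0.0006]
```

In the tool's units: -0.04 m is -0.64, -0.03 m is -0.48.

```bash
python3 -m creep '0.026 0 0 0 0 | 0.03 0 0 0 0 | 0.036 0 0 0 0 | 0.045 0 0 0 0 | 0.06 0 0 0 0 | 0.06 0 0 0 0' >/dev/null; python3 -m creep '0.06 0 0 -0.16 0 | 0.06 0 0 -0.32 0 | 0.06 0 0 -0.48 0 | 0.06 0 0 -0.64 0 | 0.06 0 0 -0.48 0 | 0.06 0 0 -0.16 0 | 0.06 0 0 0 0' >/dev/null; python3 go.py .4602 -.2295 .23
```

```text
t 60.0 pos [ 0.5957 -0.275   0.234 ] yaw 0.7853 tilt [ 6.e-04 -4.e-04 -1.e+00] open 0.06 ff 0.0 F [ 0.2 -0.3 -0.5] j6 1.81
tool d [-0.0637 -0.128   0.0039]
```

In the tool's units: -0.032 m is -0.512, -0.026 m is -0.416.

```bash
python3 -m creep '0.06 -0.16 -0.32 0 0 | 0.06 -0.256 -0.512 0 0 | 0.06 -0.256 -0.512 0 0 | 0.06 -0.2032 -0.416 0 0 | 0.06 -0.144 -0.288 0 0 | 0.06 0 0 0 0 | 0.06 0 0 0 0' >/dev/null; python3 -m creep '0.055 0 0 0.32 0 | 0.055 0 0 0.56 0 | 0.055 0 0 0.56 0 | 0.055 0 0 0.48 0 | 0.055 0 0 0.32 0 | 0.055 0 0 0.16 0 | 0.055 0 0 0.08 0 | 0.055 0 0 0 0' >/dev/null; python3 -m creep '0.055 0 0 0 0'>/dev/null; python3 go.py .4602 -.2295 .0625
```

```text
t 62.0 pos [ 0.4605 -0.2297  0.0794] yaw 0.7853 tilt [ 9.e-04 -7.e-04 -1.e+00] open 0.0554 ff 0.0 F [0.4 0.2 0.6] j6 1.75
tool d [-0.0001 -0.0004  0.0169]
```

In the tool's units: 0.01 m is 0.16, 0.006 m is 0.096.

```bash
python3 -m creep '0.055 0 0 0.16 0 | 0.055 0 0 0.096 0 | 0.05 0 0 0 0 | 0.045 0 0 0 0' >/dev/null; python3 go.py .4602 -.2295 .0625; python3 -m creep '0.04 0 0 0 0 | 0.035 0 0 0 0 | 0.03 0 0 0 0 | 0.026 0 0 0 0 | 0.023 0 0 0 0 | 0.021 0 0 0 0 | 0.019 0 0 0 0 | 0.018 0 0 0 0' >/dev/null; python3 go.py .4602 -.2295 .0625; python3 -m creep '0.016 0 0 0 0 | 0.012 0 0 0 0 | 0.012 0 0 0 0' >/dev/null; python3 go.py .4602 -.2295 .0625
```

```text
t 62.5 pos [ 0.4601 -0.2294  0.0628] yaw 0.7853 tilt [-1.e-04  1.e-04 -1.e+00] open 0.0449 ff 0.0 F [-0.3 -0.1  0.3] j6 1.75
tool d [0.     0.0002 0.0003]
t 63.5 pos [ 0.46   -0.2294  0.0628] yaw 0.7853 tilt [-0.  0. -1.] open 0.018 ff 0.0 F [ 0.1 -0.3 -0.6] j6 1.75
tool d [0.     0.0002 0.0003]
t 63.88 pos [ 0.4601 -0.2294  0.0628] yaw 0.7853 tilt [ 2.e-04 -1.e-04 -1.e+00] open 0.0168 ff 58.4 F [ 0.3 -0.2  0.9] j6 1.75
tool d [-0.      0.0001  0.0003]
```

In the tool's units: -0.045 m is -0.72, -0.035 m is -0.56.

```bash
python3 -m creep '0.018 0 0 0 0 | 0.022 0 0 0 0 | 0.028 0 0 0 0 | 0.04 0 0 0 0 | 0.055 0 0 0 0 | 0.055 0 0 0 0' >/dev/null; python3 -m creep '0.055 0 0 -0.16 0 | 0.055 0 0 -0.4 0 | 0.055 0 0 -0.56 0 | 0.055 0 0 -0.72 0 | 0.055 0 0 -0.48 0 | 0.055 0 0 -0.16 0 | 0.055 0 0 0 0' >/dev/null; python3 go.py .4505 -.0632 .215
```

```text
t 65.5 pos [ 0.4602 -0.2295  0.218 ] yaw 0.7853 tilt [ 6.e-04 -4.e-04 -1.e+00] open 0.0551 ff 0.0 F [-0.6  0.7 -0.1] j6 1.75
tool d [ 0.1107 -0.1244  0.0029]
```

```bash
python3 -m creep '0.06 0.24 -0.272 0 0 | 0.06 0.4 -0.448 0 0 | 0.06 0.4 -0.448 0 0 | 0.06 0.4 -0.448 0 0 | 0.06 0.3312 -0.3744 0 0 | 0.06 0 0 0 0 | 0.06 0 0 0 0' >/dev/null; python3 -m creep '0.06 0 0 0.32 0 | 0.06 0 0 0.48 0 | 0.06 0 0 0.48 0 | 0.06 0 0 0.4 0 | 0.06 0 0 0.24 0 | 0.06 0 0 0.08 0 | 0.06 0 0 0 0 | 0.06 0 0 0 0' >/dev/null; python3 go.py .4505 -.0632 .076
```

```text
t 67.38 pos [ 0.4508 -0.0635  0.0934] yaw 0.785 tilt [ 9.e-04 -3.e-04 -1.e+00] open 0.0601 ff 0.0 F [-0.  -0.2 -0.1] j6 2.06
tool d [-0.0001 -0.0004  0.0174]
```

In the tool's units: 0.01 m is 0.16, 0.0065 m is 0.104.

```bash
python3 -m creep '0.06 0 0 0.16 0 | 0.055 0 0 0.104 0 | 0.05 0 0 0 0 | 0.045 0 0 0 0 | 0.04 0 0 0 0 | 0.035 0 0 0 0 | 0.03 0 0 0 0 | 0.027 0 0 0 0' >/dev/null; python3 -m creep '0.025 0 0 0 0 | 0.023 0 0 0 0 | 0.022 0 0 0 0 | 0.02 0 0 0 0 | 0.016 0 0 0 0 | 0.016 0 0 0 0' >/dev/null; python3 go.py .4505 -.0632 .076; python3 -m creep '0.022 0 0 0 0 | 0.026 0 0 0 0 | 0.032 0 0 0 0 | 0.045 0 0 0 0 | 0.06 0 0 0 0 | 0.06 0 0 0 0' >/dev/null; python3 -m creep '0.06 0 0 -0.16 0 | 0.06 0 0 -0.4 0 | 0.06 0 0 -0.64 0 | 0.06 0 0 -0.72 0 | 0.06 0 0 -0.8 0 | 0.06 0 0 -0.64 0 | 0.06 0 0 -0.32 0 | 0.06 0 0 0 0' >/dev/null; python3 -m creep '0.06 0.48 -0.48 0 0 | 0.06 0.64 -0.64 0 0 | 0.06 0.64 -0.64 0 0 | 0.06 0.64 -0.64 0 0 | 0.06 0.48 -0.48 0 0 | 0.06 0 0 0 0'>/dev/null; python3 go.py
python3 - <<'E'
from m import *
from rig import imaging
N=(("25",.113,.0055,(.4602,-.2295)),("50",.126,.006,(.4505,-.0632)),("100",.145,.008,(.5961,-.2747)),("250",.172,.009,(.5843,-.08)))
ims=[imaging.capture("top") for _ in range(4)];t=ims[0];B=np.mean([i["color"] for i in ims],0);np.save("top_now.npy",B)
g=cv2.GaussianBlur(B[:,:,0].astype(np.float32),(0,0),.5)
for nm,z,rad,rp in N:
  q=proj(t,[[*rp,z]])[0];x,y=q.round().astype(int)
  w=g[y-6:y+7,x-6:x+7];v,h=np.mgrid[-6:7,-6:7]
  m=w>174 if nm!="100" else w>173.5
  n,l,st,c=cv2.connectedComponentsWithStats(m.astype(np.uint8));i=1+st[1:,4].argmax()
  k=np.array([x,y])+c[i]-6;print(nm,"exp",q.round(2),"seen",k.round(2),st[i,4],"tip",plane(t,k,z)[0].round(4),"off",(plane(t,k,z)[0,:2]-rp).round(4))
E
python3 ringfit.py
```

```text
t 69.12 pos [ 0.4505 -0.0632  0.0764] yaw 0.7853 tilt [ 2.e-04 -1.e-04 -1.e+00] open 0.0209 ff 58.5 F [-0.2 -0.5  0.8] j6 2.06
tool d [-0.      0.      0.0004]
t 71.62 pos [0.4494 0.1937 0.3052] yaw 0.7892 tilt [-0.0018 -0.     -1.    ] open 0.06 ff 0.0 F [0.2 0.1 0.8] j6 2.61
a before (array([ 0.4598, -0.2293,  0.0285]), 63, np.float64(0.0006)) (array([ 0.4603, -0.2296,  0.0287]), 41, np.float64(0.0006)) now (array([ 0.46  , -0.2295,  0.0288]), 41, np.float64(0.0006))
b before (array([ 0.4506, -0.0631,  0.0338]), 63, np.float64(0.0005)) (array([ 0.4505, -0.0631,  0.0339]), 41, np.float64(0.0005)) now (array([ 0.4505, -0.0632,  0.0341]), 41, np.float64(0.0006))
c before (array([ 0.5964, -0.2749,  0.0423]), 63, np.float64(0.0006)) (array([ 0.5961, -0.2744,  0.0421]), 41, np.float64(0.0006)) now (array([ 0.596 , -0.2746,  0.0425]), 41, np.float64(0.0006))
d before (array([ 0.5846, -0.0798,  0.053 ]), 63, np.float64(0.0006)) (array([ 0.5846, -0.0798,  0.0529]), 41, np.float64(0.0006)) now (array([ 0.5841, -0.0803,  0.0538]), 41, np.float64(0.0007))Traceback (most recent call last):
  File "<stdin>", line 10, in <module>
ValueError: attempt to get argmax of an empty sequence
```

Relative threshold instead.

Run:
```python
from m import *
t=load("top0");B=np.load("top_now.npy")
g=cv2.GaussianBlur(B[:,:,0].astype(np.float32),(0,0),.5)
for nm,z,rp in(("25",.113,(.4602,-.2295)),("50",.126,(.4505,-.0632)),("100",.145,(.5961,-.2747)),("250",.172,(.5843,-.08))):
  q=proj(t,[[*rp,z]])[0];x,y=q.round().astype(int);w=g[y-5:y+6,x-5:x+6]
  for d in(8,16):
    n,l,st,c=cv2.connectedComponentsWithStats((w>w.max()-d).astype(np.uint8));i=l[np.unravel_index(w.argmax(),w.shape)]
    k=np.array([x,y])+c[i]-5;print(nm,w.max(),"px",(k-q).round(2),st[i,4],"off",(plane(t,k,z)[0,:2]-rp).round(4))
```

```text
25 165.5391 px [ 0.83 -0.03] 17 off [ 0.    -0.002]
25 165.5391 px [ 0.74 -0.46] 27 off [ 0.001  -0.0018]
50 173.3219 px [-0.04 -0.57] 27 off [0.0013 0.    ]
50 173.3219 px [-0.47 -0.61] 38 off [0.0014 0.001 ]
100 162.78503 px [ 0.61 -1.11] 45 off [ 0.0026 -0.0017]
100 162.78503 px [ 0.26 -1.5 ] 78 off [ 0.0035 -0.0009]
250 170.06929 px [ 0.11 -1.42] 53 off [ 0.0032 -0.0004]
250 170.06929 px [ 0.33 -1.41] 68 off [ 0.0031 -0.0009]
```

The necks now stand within about 2° of vertical, mostly a bias shared by all four, and the rings have not moved. I'm handing in.

```bash
python3 -c "
from rig import r
print(r.finish_job(), r.sense()['time_s'])"
```

```text
the job is handed in; nothing more can be done
the job is handed in; nothing more can be done
```

I handed the job in at about 72 s of the 112 s allowed: all four flasks are seated in their matching rings, rings flat and unmoved, necks within about 2° of vertical in the last camera check. I re-gripped flasks 25, 50 and 100 after placing to straighten a lean of up to about 5°; no verdict came back.

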